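# Put the paint markers back in their stand

### The arm

A 6-joint arm with a two-finger parallel gripper is mounted at the origin on the work surface. World frame = base frame: x ahead of the robot, y to its left, z up, the work surface at z = 0. Lengths are in mm, angles in degrees, forces in N, time in s.
With the tool pointing down it reaches from about 350 to 850 mm from the base axis. Payload 8.1 kg.
Tool frame: the origin (TCP) lies between the finger pads; the fingertips stand 22 mm ahead of it and the grasp point (between the pads) lies 3 mm ahead of it; z points along the fingers, y is the line along which they close (so a half turn about z gives the same grasp; the last joint's range is limited). The gripper opens to 85 mm and grips with 20 to 120 N. Pads are 22 mm wide; open, the fingers measure 114 mm over their backs; the gripper's body (76 mm by 85 mm) begins 54 mm behind the grasp point. The pads swing forward as they close: fully open they stand 13 mm farther back than shut.
Start: joints at [-76.112, 7.471, 85.268, -0, 87.261, -4.893], TCP at [193.197, -568.05, 253.292] pointing down, gripper open.
Joint ranges: [-169.43, 169.43], [-51.17, 129.36], [1.28, 143.12], [-76.62, 256.62], [0, 156.53], [-152.29, 152.29]. Speed limits (degrees/s): [136.94, 136.94, 159.86, 180, 180, 180].

### API

Orientations are given as [roll, pitch, yaw] about the fixed x, y, z axes, in that order (R = Rz(yaw) Ry(pitch) Rx(roll)).
In Python, from bench import r, vision gives the robot as it stands.
- The arm moves only by the tool step_arm, never from a script. Its argument "targets" is a list that holds one entry, the list of rows, each a list of 6 numbers: the shift along the world's x, y, z in mm, then the turn, a rotation vector about the world's x, y, z in rad. In form: [[[x, y, z, rx, ry, rz], ...]]. A call has 1 to 12 rows; each row is the pose to reach, as a shift and turn from the pose commanded when the call began; what a row does not reach only later rows make up. A row lasts 1/12 s, in which the tool goes at most 41.7 mm and 7.16 degrees, less where a joint would pass 70% of its speed; a pose out of reach is approached as far as the arm can. A call with a gripper value outside its range is refused whole. "fingers" is the gripper's target within -1 to 1 (shut at 1, half-way at 0, fully open at -1), set as the call begins (left out, the last holds). The fingers move at their own pace and stop on an object; "newtons" is the grip in N (left out, the last holds). Time passes only in rows, so rows that repeat a pose let the fingers close. It gives the time, the measured TCP pose, the force, the opening and the grip force at its end, in the units of the state.
- r.sense(): the state, without advancing time (a new reading comes with each control period).
- vision.snapshot(name): name is "side" or "top"; returns a dict with "img" (400x640x3 uint8, blue, green, red), "mtx" (3x3 intrinsics, pixels), "D" ([k1, k2, p1, p2, k3] as OpenCV has them; the pictures are not rectified), "eye" and "attitude" of the camera in the world. Camera axes: x right, y up, looking along -z (the intrinsics and any distortion apply to the point x, -y, -z); pixel columns grow to the right and rows downward; lengths in mm; the calibration is good to about 2 mm. A picture is of the moment at which its call begins. There is no depth.
- r.hand_in(): hands the job in; it is judged then, once.
The state is a dict: "time": time; "joint_pos": joint angles; "qd": joint speeds; "joint_efforts": joint torques, N m; "tool_pos": TCP position; "tcp_rot": TCP orientation; "ft_force": force on the tool from outside, world axes, zero at the start; "wrist_torque": the same for the moment, N m; "finger_gap": finger opening in mm; "grip_force": force on a finger pad.
Only numpy, scipy, OpenCV 4.12 (cv2) and the standard library are available. Lean on these libraries where they do the work, as an engineer would, in place of code of your own. Each camera call takes 0.05 s, during which the arm holds its last target. There are 200 camera calls.

### The job

Clear the games table: swing the wire bail of the marker stand fully open by its handle, down towards you, then put every paint marker lying on the table into a slot of the stand, cap end down and fully home, one to a slot. When all are in, swing the bail fully shut over them again; leave the other things on the table where they are.

Things in the scene. Friction and masses are not known exactly. Their poses are not given: they have to be found in the camera images.
- rack: Slotted wooden block of the marker stand, fixed, 46 x 316 x 90 mm, origin at the centre of its underside, 26 mm above the table. Its z axis runs up along the slots: 55 degrees above level, leaning towards the robot; y is level along the row; x points towards the robot and down. Six slots in a row at x = 0, y = -130, -78, -26, 26, 78, 130 mm; floors at z = 10 mm, mouths at z = 90 mm.
- slot0 (a point): Centre of the mouth of the slot at y = -130 mm of the block; axes as the block's. All six slots are alike: 26 x 26 mm square pockets, 80 mm deep, rims bevelled 3 mm, 52 mm from centre to centre.
- bail (a joint): Angle (rad) of the wire bail hinged on both ends of the block about the block's y axis. 0 = shut: it stands in line with the slots, crossbar over the markers' ends. 0.95 = fully open (stop): swung down towards the robot, about level, crossbar about 50 mm above the table. Stiff hinge: 1 to 3 N at the handle moves it, and it stays where left.
- bail_grip (a point): Middle of the bail's handle: a black sleeve 16 mm in diameter, 65 mm long, parallel to the block's y axis, that prolongs the crossbar (8 mm wire) past one end of the block (side arms at y = -166 and 166 mm, this point at y = 205 mm). It runs on a radius of 170 mm about the hinge axis; shut, it is at z = 200 mm of the block, 40 mm beyond the ends of seated markers.
- bail_hinge (a point): Middle of the bail's hinge axis: x = 0, y = 0, z = 30 mm in the block's frame.
- marker0: Fat square paint marker lying on the table, 150 mm long, 35 to 65 g; may be absent. Wooden barrel 22 mm square, 105 mm long; black cap 18 mm square, 33 mm long, ending in a nib end 13 mm square, 12 mm long. Origin: mid-length, on the face it lies on at the start, 11 mm below its centre line. x axis: from the cap end (-75 mm) to the flat end (+75 mm); z up as it lies. All are alike.
- marker0_tip (a point): End of that marker's cap, on its centre line; it touches the slot floor when home.
- marker1: Fat square paint marker lying on the table, 150 mm long, 35 to 65 g; may be absent. Wooden barrel 22 mm square, 105 mm long; black cap 18 mm square, 33 mm long, ending in a nib end 13 mm square, 12 mm long. Origin: mid-length, on the face it lies on at the start, 11 mm below its centre line. x axis: from the cap end (-75 mm) to the flat end (+75 mm); z up as it lies. All are alike.
- marker1_tip (a point): End of that marker's cap, on its centre line; it touches the slot floor when home.
- marker2: Fat square paint marker lying on the table, 150 mm long, 35 to 65 g; may be absent. Wooden barrel 22 mm square, 105 mm long; black cap 18 mm square, 33 mm long, ending in a nib end 13 mm square, 12 mm long. Origin: mid-length, on the face it lies on at the start, 11 mm below its centre line. x axis: from the cap end (-75 mm) to the flat end (+75 mm); z up as it lies. All are alike.
- marker2_tip (a point): End of that marker's cap, on its centre line; it touches the slot floor when home.
- marker3: Fat square paint marker lying on the table, 150 mm long, 35 to 65 g; may be absent. Wooden barrel 22 mm square, 105 mm long; black cap 18 mm square, 33 mm long, ending in a nib end 13 mm square, 12 mm long. Origin: mid-length, on the face it lies on at the start, 11 mm below its centre line. x axis: from the cap end (-75 mm) to the flat end (+75 mm); z up as it lies. All are alike.
- marker3_tip (a point): End of that marker's cap, on its centre line; it touches the slot floor when home.
- marker4: Fat square paint marker lying on the table, 150 mm long, 35 to 65 g; may be absent. Wooden barrel 22 mm square, 105 mm long; black cap 18 mm square, 33 mm long, ending in a nib end 13 mm square, 12 mm long. Origin: mid-length, on the face it lies on at the start, 11 mm below its centre line. x axis: from the cap end (-75 mm) to the flat end (+75 mm); z up as it lies. All are alike.
- marker4_tip (a point): End of that marker's cap, on its centre line; it touches the slot floor when home.
- marker5: Fat square paint marker lying on the table, 150 mm long, 35 to 65 g; may be absent. Wooden barrel 22 mm square, 105 mm long; black cap 18 mm square, 33 mm long, ending in a nib end 13 mm square, 12 mm long. Origin: mid-length, on the face it lies on at the start, 11 mm below its centre line. x axis: from the cap end (-75 mm) to the flat end (+75 mm); z up as it lies. All are alike.
- marker5_tip (a point): End of that marker's cap, on its centre line; it touches the slot floor when home.
- cards: Bystander: a boxed deck of cards, 90 x 65 x 20 mm, on the table; origin at the centre of its underside.
- case: Bystander: grey spectacle case, 60 x 160 x 35 mm; origin at the centre of its underside.

How it is judged (in metres and radians):
On the way, in this order (a step that is already met when the one before it is completed fails the run):
1. the bail is swung open (beyond 0.8 rad) (value of joint bail above 0.8 rad), for 0.2 s.
2. every marker present stands home in a slot, cap down, with the bail still open (beyond 0.6 rad) (z of marker0_tip in the frame of rack between 0.003 and 0.017 m and x of marker0_tip in the frame of rack between -0.014 and 0.014 m and y of marker0_tip in the frame of rack between -0.15 and 0.15 m and angle between the x axis of each of marker0, marker1, marker2, marker3, marker4, marker5 and the z axis of rack, either way round below 0.15 rad and z of marker1_tip in the frame of rack between 0.003 and 0.017 m and x of marker1_tip in the frame of rack between -0.014 and 0.014 m and y of marker1_tip in the frame of rack between -0.15 and 0.15 m and z of marker2_tip in the frame of rack between 0.003 and 0.017 m and x of marker2_tip in the frame of rack between -0.014 and 0.014 m and y of marker2_tip in the frame of rack between -0.15 and 0.15 m and z of marker3_tip in the frame of rack between 0.003 and 0.017 m and x of marker3_tip in the frame of rack between -0.014 and 0.014 m and y of marker3_tip in the frame of rack between -0.15 and 0.15 m and z of marker4_tip in the frame of rack between 0.003 and 0.017 m and x of marker4_tip in the frame of rack between -0.014 and 0.014 m and y of marker4_tip in the frame of rack between -0.15 and 0.15 m and z of marker5_tip in the frame of rack between 0.003 and 0.017 m and x of marker5_tip in the frame of rack between -0.014 and 0.014 m and y of marker5_tip in the frame of rack between -0.15 and 0.15 m and value of joint bail above 0.6 rad), for 0.2 s.
At the end, for the whole second after the job is handed in: Every marker present stands in a slot of the stand, cap end down, its cap end within 7 mm of the slot floor, at rest; the bail is shut (below 0.1 rad) (z of marker0_tip in the frame of rack between 0.003 and 0.017 m and x of marker0_tip in the frame of rack between -0.014 and 0.014 m and y of marker0_tip in the frame of rack between -0.15 and 0.15 m and angle between the x axis of each of marker0, marker1, marker2, marker3, marker4, marker5 and the z axis of rack, either way round below 0.15 rad and z of marker1_tip in the frame of rack between 0.003 and 0.017 m and x of marker1_tip in the frame of rack between -0.014 and 0.014 m and y of marker1_tip in the frame of rack between -0.15 and 0.15 m and z of marker2_tip in the frame of rack between 0.003 and 0.017 m and x of marker2_tip in the frame of rack between -0.014 and 0.014 m and y of marker2_tip in the frame of rack between -0.15 and 0.15 m and z of marker3_tip in the frame of rack between 0.003 and 0.017 m and x of marker3_tip in the frame of rack between -0.014 and 0.014 m and y of marker3_tip in the frame of rack between -0.15 and 0.15 m and z of marker4_tip in the frame of rack between 0.003 and 0.017 m and x of marker4_tip in the frame of rack between -0.014 and 0.014 m and y of marker4_tip in the frame of rack between -0.15 and 0.15 m and z of marker5_tip in the frame of rack between 0.003 and 0.017 m and x of marker5_tip in the frame of rack between -0.014 and 0.014 m and y of marker5_tip in the frame of rack between -0.15 and 0.15 m and value of joint bail below 0.1 rad and velocity of joint bail below 0.1 rad/s and linear speed of each of marker0, marker1, marker2, marker3, marker4, marker5 below 0.03 m/s); the robot touches nothing.
It fails at once if the card box is pushed more than 40 mm (distance of cards from where it was at the start of the episode above 0.04 m).
It fails at once if the spectacle case is pushed more than 40 mm (distance of case from where it was at the start of the episode above 0.04 m).
Of marker0, marker1, marker2, marker3, marker4, marker5 only 4 to 6 are there at a start; the rules pass over those that are not, and their reading is None.
At some moment in a run one of marker0, marker1, marker2, marker3, marker4, marker5 may be knocked a few centimetres aside while the robot is not near it.
It also fails if it takes over 210 s, if anything falls off the work surface, if the arm or the gripper's body presses on something with over 40 N, if the wrist force passes 120 N, or if a joint passes its speed limit or range.

## Working session

There is one attempt and no reset: what is moved stays moved. The work goes in short steps, Python scripts to look and compute and a tool call to move; the robot and the scene stay as the last step left them, time stands still between calls to the robot, and variables do not carry over. Pictures are saved under pics/ and viewed, at most 14 in all, crops included, and the job is handed in when it is done.

Besides the shell and the picture viewer there is one more tool, called after "Request:" by a JSON object that holds its "fn" and its "kwargs", one argument or row to a line. step_arm: Moves the arm, as the interface text tells. Its arguments: {"type":"object","properties":{"targets":{"type":"array"},"fingers":{"type":"number"},"newtons":{"type":"number"}},"required":["targets"]}

```bash
ls; mkdir -p pics; python3 - <<'E'
from bench import r, vision
import cv2
for n in("top","side"):
    s=vision.snapshot(n); cv2.imwrite(f"pics/{n}0.png",s["img"]); print(n,s["mtx"],s["D"],s["eye"],s["attitude"])
print(r.sense())
E
```

```text
pics
top [[446.30526603   0.         320.36212283]
 [  0.         446.30526603 195.39231775]
 [  0.           0.           1.        ]] [-0.12060668  0.          0.          0.          0.        ] [ 347.89384243  -27.95806968 1511.4250723 ] [ 11.91897583  -0.21019559 -87.07587654]
side [[489.81534839   0.         324.9928033 ]
 [  0.         489.81534839 201.2094573 ]
 [  0.           0.           1.        ]] [-0.14577527  0.          0.          0.          0.        ] [-9.11462793e-01 -1.30762468e+03  9.35463597e+02] [ 60.94396651   0.2380022  -25.58047635]
{'time': 0.1, 'joint_pos': array([-7.61102334e+01,  7.51142033e+00,  8.53223770e+01, -1.06404652e-03,
        8.72615343e+01, -4.89224005e+00]), 'qd': array([-0.04116695, -0.10735667, -0.15183618,  0.03567822,  0.06830647,
       -0.02496612]), 'joint_efforts': array([ 1.61785847e-03, -5.70954108e+01, -5.01940084e+01, -1.38948299e-04,
        8.13876599e-03,  4.11422900e-05]), 'tool_pos': array([ 193.09518953, -567.6012411 ,  252.34898582]), 'tcp_rot': array([-1.79904925e+02, -7.07119169e-03,  1.87820525e+01]), 'ft_force': array([-0.16422443,  1.03249067, -0.73668926]), 'wrist_torque': array([ 0.01449888, -0.04018479, -0.03220958]), 'grip_force': 0.0, 'finger_gap': 85.30617392163191}
```

View pics/top0.png

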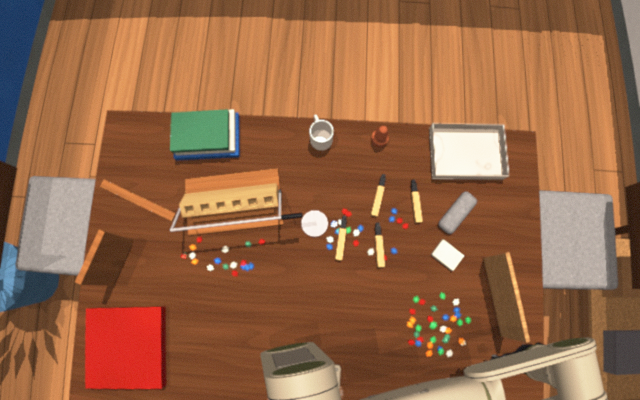

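View pics/side0.png

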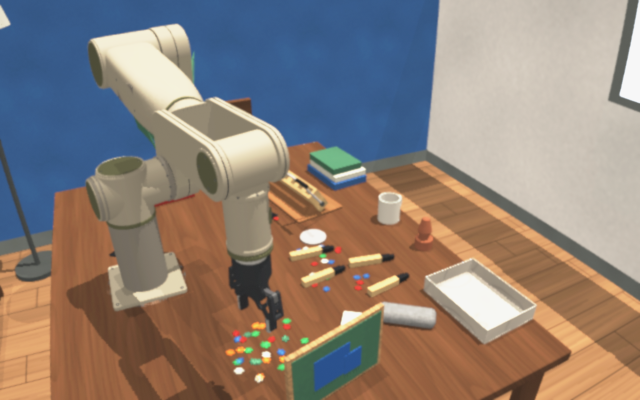

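```bash
cat > h.py <<'E'
import numpy as np, cv2
from scipy.spatial.transform import Rotation as R
def cam(s):
    Rw=R.from_euler('xyz',s["attitude"],degrees=True).as_matrix()@np.diag([1,-1,-1.])
    return Rw,np.array(s["eye"],float)
def proj(s,P):
    Rw,e=cam(s); P=np.atleast_2d(P).astype(float)
    rv=cv2.Rodrigues(Rw.T)[0]
    return cv2.projectPoints(P,rv,-Rw.T@e,s["mtx"],s["D"])[0][:,0]
def onz(s,px,z):
    Rw,e=cam(s)
    u=cv2.undistortPoints(np.array(px,float).reshape(-1,1,2),s["mtx"],s["D"])[:,0]
    d=np.c_[u,np.ones(len(u))]@Rw.T
    return e+d*((z-e[2])/d[:,2])[:,None]
E
python3 - <<'E'
import cv2
im=cv2.imread("pics/top0.png")
cv2.imwrite("pics/rack.png",cv2.resize(im[155:255,160:330],None,fx=4.6,fy=4.6,interpolation=cv2.INTER_CUBIC))
cv2.imwrite("pics/mk.png",cv2.resize(im[165:280,320:480],None,fx=5,fy=5,interpolation=cv2.INTER_CUBIC))
E
```

```text
(no output)
```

View pics/rack.png

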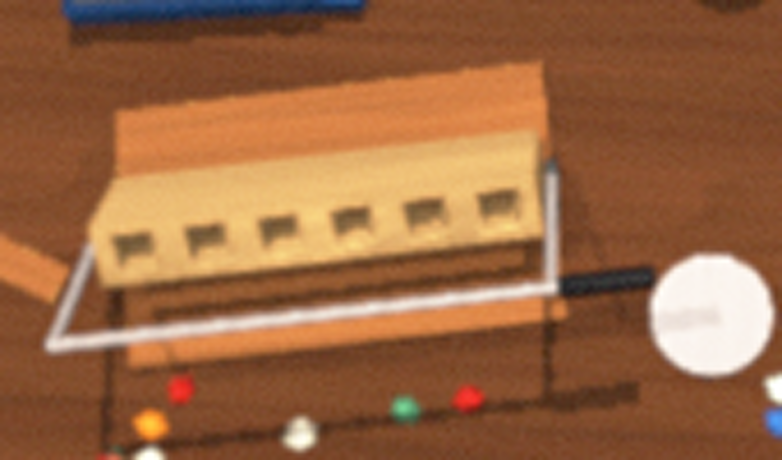

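View pics/mk.png

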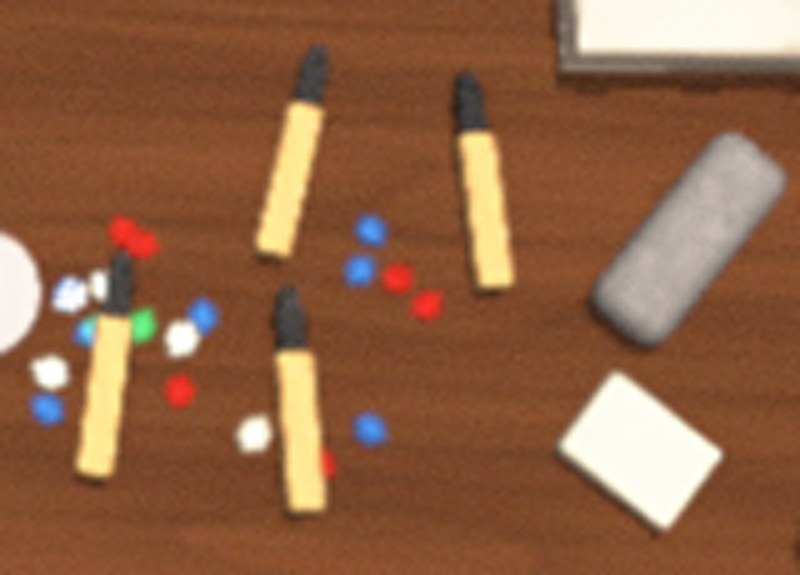

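```bash
cat >> h.py <<'E'
def markers(s,zt=20):
    hsv=cv2.cvtColor(cv2.resize(s["img"],None,fx=4,fy=4,interpolation=cv2.INTER_CUBIC),cv2.COLOR_BGR2HSV)
    m=cv2.inRange(hsv,(12,60,160),(30,190,255)); out=[]
    m=cv2.morphologyEx(m,cv2.MORPH_OPEN,np.ones((5,5)))
    for c in cv2.findContours(m,0,2)[0]:
        (cx,cy),(w,h),a=cv2.minAreaRect(c)
        if not(90<max(w,h)<190 and 20<min(w,h)<60): continue
        b=cv2.boxPoints(((cx,cy),(w,h),a)); P=onz(s,(b-1.5)/4,zt)[:,:2]
        if np.linalg.norm(P[0]-P[1])>np.linalg.norm(P[1]-P[2]): P=np.roll(P,1,0)
        e1,e2=(P[0]+P[1])/2,(P[2]+P[3])/2; L=np.linalg.norm(e1-e2); ctr=(e1+e2)/2
        d=(e1-e2)/L
        v=[hsv[tuple(np.round(proj(s,[*(ctr+k*d*70),11])[0]*4+1.5).astype(int)[::-1])][2] for k in(1,-1)]
        if v[1]<v[0]: d=-d   # d points to the cap
        out.append((*ctr.round(1),np.degrees(np.arctan2(d[1],d[0])).round(1),L.round(0),np.linalg.norm(P[0]-P[1]).round(0),v))
    return out
def rackT(x,y,yaw):
    c,s_=np.cos(np.radians(55)),np.sin(np.radians(55))
    B=np.array([[-s_,0,-c],[0,-1,0],[-c,0,s_]])
    return R.from_euler('z',yaw,degrees=True).as_matrix()@B,np.array([x,y,26.])
E
python3 - <<'E'
from h import *; from bench import vision
from scipy.optimize import least_squares
s=vision.snapshot("top")
for m in markers(s): print(m)
px=np.array([(135,246),(207,239),(279,229),(352,220),(426,213),(500,205),(52,345),(552,288),(652,277)])/4.6+[160,155]
Q=np.array([(0,y,90) for y in range(-130,131,52)]+[(0,-166,200),(0,166,200),(0,237,200)],float)
def f(p):
    A,t=rackT(*p); return (proj(s,Q@A.T+t)-px).ravel()
o=least_squares(f,[600,200,0]);print(o.x,o.fun.reshape(-1,2).round(1))
A,t=rackT(*o.x); im=cv2.resize(s["img"],None,fx=4,fy=4,interpolation=cv2.INTER_CUBIC)
def d(L,c):
    cv2.polylines(im,[np.round(proj(s,np.array(L,float)@A.T+t)*4+1.5).astype(int)],True,c,1)
for y in range(-130,131,52): d([(a,y+b,90) for a,b in((-13,-13),(13,-13),(13,13),(-13,13))],(0,0,255))
d([(-23,-158,90),(23,-158,90),(23,158,90),(-23,158,90)],(0,255,0)); d([(-23,-158,0),(-23,158,0),(-23,158,90),(-23,-158,90)],(255,0,0))
d([(0,-166,200),(0,237,200)],(255,0,255))
cv2.imwrite("pics/ov.png",im[620:1020,640:1320])
print("bail",(A@[0,205,200]+t).round(1),"hinge",(A@[0,205,30]+t).round(1),"cards/case",)
print(onz(s,np.array([(640,450)])/5+[320,165],20),onz(s,np.array([(688,240)])/5+[320,165],30),onz(s,[[315,223]],0))
E
```

```text
(np.float64(240.9), np.float64(-798.7), np.float64(-0.6), np.float64(94.0), np.float64(19.0), [np.uint8(122), np.uint8(122)])
(np.float64(484.5), np.float64(-225.4), np.float64(6.9), np.float64(108.0), np.float64(29.0), [np.uint8(75), np.uint8(137)])
(np.float64(501.3), np.float64(-92.7), np.float64(-5.4), np.float64(108.0), np.float64(28.0), [np.uint8(135), np.uint8(73)])
(np.float64(515.2), np.float64(1078.2), np.float64(0.1), np.float64(169.0), np.float64(46.0), [np.uint8(176), np.uint8(170)])
(np.float64(641.3), np.float64(-349.6), np.float64(7.7), np.float64(109.0), np.float64(29.0), [np.uint8(72), np.uint8(131)])
(np.float64(656.0), np.float64(-213.1), np.float64(-12.1), np.float64(109.0), np.float64(28.0), [np.uint8(125), np.uint8(73)])
[647.86290906 283.31641971   8.69153202] [[-0.   1. ]
 [ 0.1  1. ]
 [ 0.3  1.6]
 [ 0.3  2. ]
 [ 0.2  1.9]
 [ 0.2  2.1]
 [-1.1 -4.2]
 [-0.9 -2.4]
 [ 0.9 -2.3]]
bail [565.4  63.3 189.8] hinge [661.8  78.1  50.6] cards/case
[[ 480.05363956 -456.82115186   20.        ]] [[ 623.43034457 -487.71132802   30.        ]] [[569.52690414  -3.83724705   0.        ]]
```

View pics/ov.png

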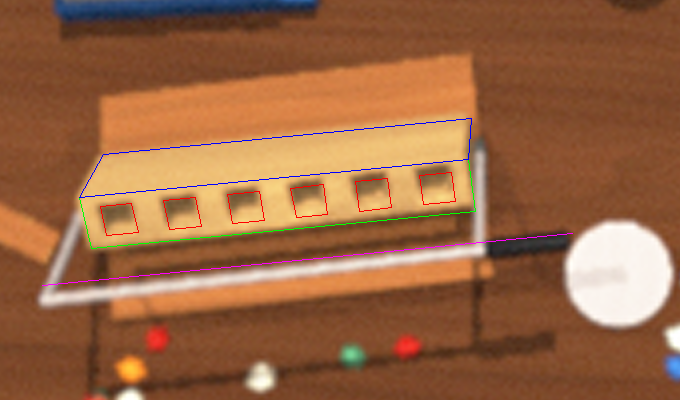

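```bash
cat >> h.py <<'E'
def bailpt(A,t,y,ang,rad=170): return A@np.array([rad*np.sin(ang),y,30+rad*np.cos(ang)])+t
def go(p,rpy=None,R1=None,sense=None):
    "shift+rotvec from the present pose"
    q=R.from_euler('xyz',sense["tcp_rot"],degrees=True)
    q1=R1 if R1 is not None else R.from_euler('xyz',rpy,degrees=True)
    return (np.array(p)-sense["tool_pos"]).round(1),(q1*q.inv()).as_rotvec().round(3)
E
python3 - <<'E'
from h import *; from bench import vision,r
from scipy.optimize import least_squares
s=vision.snapshot("top")
px=np.array([(135,246),(207,239),(279,229),(352,220),(426,213),(500,205)])/4.6+[160,155]
c=np.array([(103,155),(471,119),(93,248),(474,210),(45,299),(484,252),(568,241)])/4+[160,155]
Q=np.array([(0,y,90) for y in range(-130,131,52)]+[(-23,-158,0),(-23,158,0),(23,-158,90),(23,158,90)],float)
def f(p):
    A,t=rackT(*p[:3]); B=np.array([bailpt(A,t,y,p[3]) for y in(-166,166,237)])
    return (proj(s,np.r_[Q@A.T+t,B])-np.r_[px,c]).ravel()
o=least_squares(f,[647,283,8.6,.05]);print(o.x,o.fun.reshape(-1,2).round(1))
A,t=rackT(*o.x[:3])
for a in (o.x[3],.3,.6,.95): print(a,bailpt(A,t,205,a).round(1))
print(go(bailpt(A,t,205,o.x[3])+[0,0,80],[180,0,90+o.x[2]],sense=r.sense()))
E
```

```text
[6.50378165e+02 2.83805360e+02 9.14639188e+00 8.23818620e-02] [[ 0.   0.5]
 [ 0.2  0.4]
 [ 0.3  0.9]
 [ 0.4  1.1]
 [ 0.3  1. ]
 [ 0.2  1. ]
 [-0.4 -1. ]
 [-0.5 -1.8]
 [-0.8 -0.8]
 [-0.1 -1.4]
 [ 0.2 -0.4]
 [-1.1  0. ]
 [ 1.3  0.3]]
0.08238186197222483 [558.7  61.4 181.3]
0.3 [533.4  57.3 154.8]
0.6 [508.9  53.4 110.5]
0.95 [498.1  51.7  52.3]
(array([365.6, 629.1,   8.7]), array([-1.000e-03, -1.000e-03,  1.403e+00]))
```

Request:
{"fn": "step_arm", "kwargs": {
  "targets": [
    [[180, 315, 40, 0, 0, 0.7], [180, 315, 40, 0, 0, 0.7], [180, 315, 40, 0, 0, 0.7], [180, 315, 40, 0, 0, 0.7], [180, 315, 40, 0, 0, 0.7], [180, 315, 40, 0, 0, 0.7], [180, 315, 40, 0, 0, 0.7], [180, 315, 40, 0, 0, 0.7], [180, 315, 40, 0, 0, 0.7], [366, 629, 30, 0, 0, 1.403], [366, 629, 30, 0, 0, 1.403], [366, 629, 30, 0, 0, 1.403]]
  ],
  "fingers": -1
}}

```text
time: 1.2
tool_pos: [437.4, -143.7, 290.1]
tcp_rot: [180.0, 0.0, 80.7]
ft_force: [-0.3, -0.6, 0.1]
finger_gap: 85.6
grip_force: 0.0
```

```bash
python3 - <<'E'
from h import *; from bench import r
s=r.sense(); print(s["tool_pos"],s["tcp_rot"],s["joint_pos"].round(1),go([559,61,262],[180,0,99],sense=s))
E
```

```text
[ 437.43255934 -143.71661808  290.11684024] [1.79952236e+02 1.46920019e-02 8.07007929e+01] [-24.6 -15.4 103.3  -0.   92.1 -15.3] (array([121.6, 204.7, -28.1]), array([0.   , 0.001, 0.319]))
```

Request:
{"fn": "step_arm", "kwargs": {
  "targets": [
    [[122, 205, -28, 0, 0, 0.319], [122, 205, -28, 0, 0, 0.319], [122, 205, -28, 0, 0, 0.319], [122, 205, -28, 0, 0, 0.319], [122, 205, -28, 0, 0, 0.319], [122, 205, -28, 0, 0, 0.319], [122, 205, -28, 0, 0, 0.319], [122, 205, -28, 0, 0, 0.319]]
  ]
}}

```text
time: 1.87
tool_pos: [558.8, 61.1, 260.7]
tcp_rot: [-179.9, -0.0, 98.8]
ft_force: [-0.0, 0.0, 0.1]
finger_gap: 85.3
grip_force: 0.0
```

```bash
python3 - <<'E'
from h import *; from bench import r,vision
s=r.sense(); print(s["tool_pos"],s["tcp_rot"],go([559,61,184],[180,0,99],sense=s))
a=vision.snapshot("top")["img"];b=vision.snapshot("side")["img"]
f=lambda i:cv2.resize(i,None,fx=3,fy=3,interpolation=cv2.INTER_CUBIC)
cv2.imwrite("pics/b1.png",np.vstack([f(a[130:230,160:420]),f(b[140:240,220:480])]))
E
```

```text
[558.79504752  61.13336362 260.73252614] [-1.79881107e+02 -1.46784913e-02  9.88321847e+01] (array([  0.2,  -0.1, -76.7]), array([ 0.   , -0.002,  0.003]))
```

View pics/b1.png

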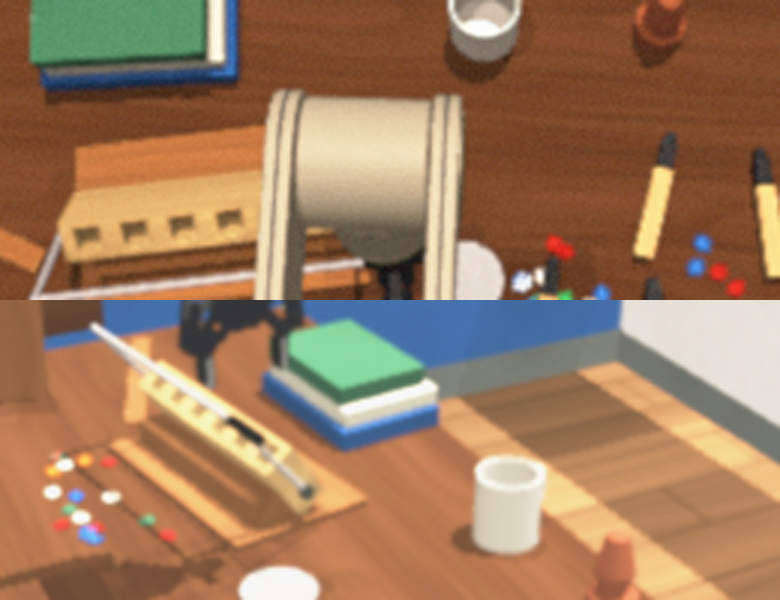

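```bash
python3 - <<'E'
from h import *; from bench import r,vision
s=vision.snapshot("side")
for p in ((650.4,283.8,9.15,.082),(647.9,283.3,8.7,0),(649,283.5,8.7,.04)):
    A,t=rackT(*p[:3])
    print(proj(s,[bailpt(A,t,y,p[3]) for y in(-166,172,237)]+[bailpt(A,t,166,0,0)]).round(1).tolist(), proj(s,np.array([(23,-158,90),(23,158,90),(-23,158,90),(-23,-158,90)])@A.T+t).round(1).tolist())
im=cv2.resize(s["img"],None,fx=6,fy=6,interpolation=cv2.INTER_CUBIC)[840:1260,1440:2040]
A,t=rackT(649,283.5,8.9)
def d(L,c): cv2.polylines(im,[np.round(proj(s,np.array(L,float)@A.T+t)*6+2.5-[1440,840]).astype(int)],True,c,1)
for y in range(-130,131,52): d([(a,y+b,90) for a,b in((-13,-13),(13,-13),(13,13),(-13,13))],(0,0,255))
d([(-23,-158,90),(23,-158,90),(23,158,90),(-23,158,90)],(0,255,0)); d([(23,-158,0),(23,158,0),(23,158,90),(23,-158,90)],(255,0,0))
for a,c in((0,(255,0,255)),(.1,(255,255,0))): d([(170*np.sin(a),-166,30+170*np.cos(a)),(170*np.sin(a),237,30+170*np.cos(a))],c)
cv2.imwrite("pics/b2.png",im)
E
```

```text
[[250.4, 149.3], [295.3, 180.6], [305.5, 187.8], [320.8, 204.2]] [[265.1, 168.3], [307.2, 198.8], [315.8, 189.5], [272.9, 160.2]]
[[252.4, 146.7], [296.9, 177.8], [307.0, 184.9], [319.9, 204.5]] [[264.8, 168.3], [306.3, 199.0], [314.9, 189.7], [272.6, 160.2]]
[[251.5, 147.9], [295.8, 179.2], [306.0, 186.3], [320.1, 204.4]] [[265.0, 168.2], [306.5, 198.9], [315.2, 189.6], [272.8, 160.1]]
```

View pics/b2.png

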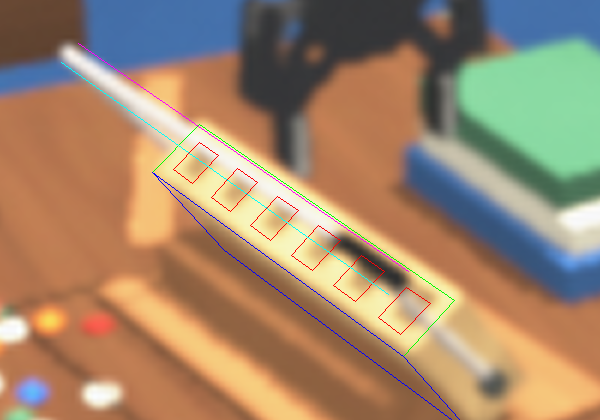

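Request:
{"fn": "step_arm", "kwargs": {
  "targets": [
    [[2, 0, -40, 0, 0, 0], [2, 0, -75, 0, 0, 0], [2, 0, -75, 0, 0, 0], [2, 0, -75, 0, 0, 0]]
  ]
}}

```text
time: 2.35
tool_pos: [559.0, 58.3, 185.4]
tcp_rot: [-179.7, -0.0, 98.6]
ft_force: [-0.2, 1.0, -0.1]
finger_gap: 85.2
grip_force: 0.0
```

Request:
{"fn": "step_arm", "kwargs": {
  "targets": [
    [[0, 0, 0, 0, 0, 0], [0, 0, 0, 0, 0, 0], [0, 0, 0, 0, 0, 0], [0, 0, 0, 0, 0, 0], [0, 0, 0, 0, 0, 0], [0, 0, 0, 0, 0, 0]]
  ],
  "fingers": 1,
  "newtons": 25
}}

```text
time: 2.85
tool_pos: [561.4, 59.5, 187.7]
tcp_rot: [179.9, 0.0, 98.7]
ft_force: [-1.0, -1.6, 3.3]
finger_gap: 15.2
grip_force: 24.8
```

```bash
python3 - <<'E'
from h import *; from bench import r
s=r.sense(); print(s)
A,t=rackT(649,283.5,8.9)
for a0 in(0,.05,.1):
  b0=bailpt(A,t,205,a0)
  print(a0,b0.round(1),[(bailpt(A,t,205,a)-b0).round(0).tolist() for a in np.linspace(a0,.97,11)[1:]])
E
```

```text
{'time': 2.85, 'joint_pos': array([ 8.47262682e-01,  4.21045813e+00,  9.56813088e+01, -1.31376978e-03,
        8.00246148e+01, -7.81437191e+00]), 'qd': array([-0.00087738,  0.21016297,  0.09970549, -0.21064598,  0.07307878,
       -0.11219793]), 'joint_efforts': array([ 2.85223173e-01, -5.20403016e+01, -4.82821548e+01,  2.76810313e-01,
        5.06066100e-02,  1.71993203e-01]), 'tool_pos': array([561.37230455,  59.49976745, 187.6527154 ]), 'tcp_rot': array([1.79917334e+02, 1.26512943e-02, 9.86618521e+01]), 'ft_force': array([-1.0371455 , -1.63620572,  3.34840127]), 'wrist_torque': array([-0.11137378,  0.04458228,  0.1347107 ]), 'grip_force': 24.80437606573105, 'finger_gap': 15.223150162121193}
0 [567.4  63.2 189.8] [[-13.0, -2.0, -10.0], [-25.0, -4.0, -21.0], [-35.0, -6.0, -34.0], [-45.0, -7.0, -47.0], [-53.0, -8.0, -62.0], [-60.0, -9.0, -77.0], [-65.0, -10.0, -92.0], [-69.0, -11.0, -108.0], [-71.0, -11.0, -124.0], [-72.0, -11.0, -141.0]]
0.05 [560.6  62.2 184.8] [[-12.0, -2.0, -10.0], [-23.0, -4.0, -21.0], [-32.0, -5.0, -34.0], [-41.0, -6.0, -47.0], [-48.0, -8.0, -60.0], [-54.0, -8.0, -75.0], [-59.0, -9.0, -90.0], [-62.0, -10.0, -105.0], [-64.0, -10.0, -120.0], [-65.0, -10.0, -136.0]]
0.1 [554.1  61.1 179.4] [[-11.0, -2.0, -10.0], [-20.0, -3.0, -21.0], [-29.0, -5.0, -33.0], [-37.0, -6.0, -46.0], [-43.0, -7.0, -59.0], [-49.0, -8.0, -72.0], [-53.0, -8.0, -87.0], [-56.0, -9.0, -101.0], [-58.0, -9.0, -116.0], [-58.0, -9.0, -131.0]]
```

Request:
{"fn": "step_arm", "kwargs": {
  "targets": [
    [[-6, -1, -5, 0, 0, 0], [-12, -2, -10, 0, 0, 0], [-18, -3, -16, 0, 0, 0], [-23, -4, -21, 0, 0, 0], [-28, -4, -28, 0, 0, 0], [-32, -5, -34, 0, 0, 0], [-37, -5, -40, 0, 0, 0], [-41, -6, -47, 0, 0, 0], [-45, -7, -54, 0, 0, 0], [-48, -8, -60, 0, 0, 0], [-51, -8, -67, 0, 0, 0], [-54, -8, -75, 0, 0, 0]]
  ]
}}

```text
time: 3.85
tool_pos: [509.0, 50.7, 112.5]
tcp_rot: [179.6, 0.1, 98.6]
ft_force: [15.6, -4.2, -3.3]
finger_gap: 14.9
grip_force: 24.4
```

Request:
{"fn": "step_arm", "kwargs": {
  "targets": [
    [[-3, 0, -7, 0, 0, 0], [-5, -1, -15, 0, 0, 0], [-7, -1, -23, 0, 0, 0], [-8, -2, -30, 0, 0, 0], [-9, -2, -38, 0, 0, 0], [-10, -2, -45, 0, 0, 0], [-11, -2, -53, 0, 0, 0], [-11, -2, -60, 0, 0, 0], [-11, -2, -62, 0, 0, 0], [-11, -2, -62, 0, 0, 0], [-11, -2, -62, 0, 0, 0]]
  ]
}}

```text
time: 4.77
tool_pos: [501.8, 49.4, 55.5]
tcp_rot: [179.2, 0.1, 98.7]
ft_force: [5.8, 0.7, 27.1]
finger_gap: 15.1
grip_force: 32.4
```

Request:
{"fn": "step_arm", "kwargs": {
  "targets": [
    [[0, 0, 2, 0, 0, 0], [0, 0, 2, 0, 0, 0], [0, 0, 2, 0, 0, 0], [0, 0, 2, 0, 0, 0], [0, 0, 2, 0, 0, 0], [0, 0, 40, 0, 0, 0], [0, 0, 80, 0, 0, 0], [-20, -40, 120, 0, 0, -0.1], [-20, -80, 160, 0, 0, -0.2], [-20, -120, 180, 0, 0, -0.3], [-20, -160, 180, 0, 0, -0.4]]
  ],
  "fingers": -1
}}

```text
time: 5.68
tool_pos: [477.0, -82.8, 225.3]
tcp_rot: [179.8, -0.0, 75.6]
ft_force: [1.2, 0.5, -0.4]
finger_gap: 85.6
grip_force: 0.0
```

```bash
python3 - <<'E'
from h import *; from bench import r,vision
a=vision.snapshot("top");b=vision.snapshot("side")
for m in markers(a): print(*m)
f=lambda i:cv2.resize(i,None,fx=3,fy=3,interpolation=cv2.INTER_CUBIC)
cv2.imwrite("pics/c1.png",np.vstack([f(a["img"][160:260,160:420]),f(b["img"][140:240,220:480])]))
s=r.sense(); print(s["tool_pos"],s["tcp_rot"],s["joint_pos"].round(1))
E
```

```text
93.3 997.3 -15.6 84.0 22.0 [np.uint8(164), np.uint8(101)]
515.7 1078.2 -0.3 168.0 45.0 [np.uint8(170), np.uint8(168)]
641.3 -349.5 7.4 109.0 29.0 [np.uint8(66), np.uint8(125)]
[477.20628604 -87.32539179 224.62636929] [1.79713825e+02 1.25760089e-01 7.52232991e+01] [-1.630e+01 -1.000e+01  1.055e+02 -1.000e-01  8.420e+01 -1.600e+00]
```

View pics/c1.png

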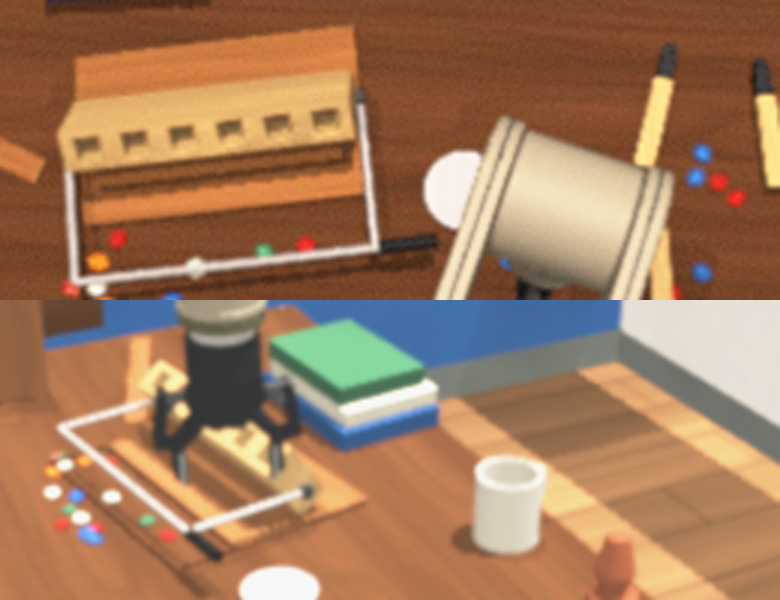

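```bash
cat >> h.py <<'E'
RACK=(649,283.5,8.9); SC=115; TILT=25; ZG=26
def plan(bx,by,yaw,ys,sense,zg=ZG):
    d=np.array([np.cos(np.radians(yaw)),np.sin(np.radians(yaw)),0]); n=np.cross([0,0,1],d)
    tip=np.array([bx,by,11])+97.5*d
    RM=np.c_[d,n,[0,0,1]]             # marker: x to cap, z up
    Rg=R.from_rotvec(-np.radians(TILT)*n)*R.from_euler('xyz',[180,0,yaw],degrees=True)
    tz=Rg.as_matrix()[:,2]
    pg=tip-SC*d-tz*(zg-11)/(-tz[2])
    A,t=rackT(*RACK)
    RT=np.c_[-A[:,2],-A[:,1],-A[:,0]]   # marker at home: cap down, up side away from the robot
    D=R.from_matrix(RT@RM.T); Ri=D*Rg
    def ins(z): return A@[0,ys,z]+t+D.apply(pg-tip)
    P=[("hover",pg+[0,0,90],Rg),("grasp",pg,Rg),("lift",pg+[0,0,150],Rg),("pre",ins(130),Ri),("mouth",ins(85),Ri),("home",ins(10),Ri),("back",ins(10)-80*Ri.as_matrix()[:,2],Ri)]
    p0,R0=sense["tool_pos"],R.from_euler('xyz',sense["tcp_rot"],degrees=True)
    for k,p,q in P:
        print(k,p.round(0),"d",(p-p0).round(0),(q*R0.inv()).as_rotvec().round(3)); p0,R0=p,q
E
python3 - <<'E'
from h import *; from bench import r
plan(501.3,-92.7,-5.4,-26,r.sense())
plan(641,-349.6,7.5,130,r.sense())
E
```

```text
hover [477. -90. 116.] d [  -0.   -3. -109.] [ 0.277 -0.388 -1.382]
grasp [477. -90.  26.] d [  0.   0. -90.] [0. 0. 0.]
lift [477. -90. 176.] d [  0.   0. 150.] [0. 0. 0.]
pre [514. 289. 241.] d [ 37. 379.  65.] [-0.029  0.962  0.23 ]
mouth [540. 293. 204.] d [ 26.   4. -37.] [0. 0. 0.]
home [582. 299. 143.] d [ 43.   7. -61.] [0. 0. 0.]
back [622. 306. 212.] d [40.  6. 69.] [0. 0. 0.]
hover [ 617. -353.  116.] d [ 140. -265. -109.] [ 0.311 -0.345 -1.161]
grasp [ 617. -353.   26.] d [  0.   0. -90.] [0. 0. 0.]
lift [ 617. -353.  176.] d [  0.   0. 150.] [0. 0. 0.]
pre [538. 135. 241.] d [-78. 487.  65.] [-0.137  0.95   0.023]
mouth [564. 139. 204.] d [ 26.   4. -37.] [0. 0. 0.]
home [606. 145. 143.] d [ 43.   7. -61.] [0. 0. 0.]
back [646. 151. 212.] d [40.  6. 69.] [0. 0. 0.]
```

Request:
{"fn": "step_arm", "kwargs": {
  "targets": [
    [[0, -3, -40, 0.277, -0.388, -1.382], [0, -3, -40, 0.277, -0.388, -1.382], [0, -3, -40, 0.277, -0.388, -1.382], [0, -3, -40, 0.277, -0.388, -1.382], [0, -3, -40, 0.277, -0.388, -1.382], [0, -3, -40, 0.277, -0.388, -1.382], [0, -3, -40, 0.277, -0.388, -1.382], [0, -3, -40, 0.277, -0.388, -1.382], [0, -3, -40, 0.277, -0.388, -1.382], [0, -3, -40, 0.277, -0.388, -1.382], [0, -3, -40, 0.277, -0.388, -1.382], [0, -3, -40, 0.277, -0.388, -1.382]]
  ]
}}

```text
time: 6.78
tool_pos: [475.4, -84.5, 180.1]
tcp_rot: [-179.8, -25.1, -5.2]
ft_force: [-0.3, -0.2, 0.0]
finger_gap: 85.0
grip_force: 0.0
```

Request:
{"fn": "step_arm", "kwargs": {
  "targets": [
    [[0, 0, -40, 0, 0, 0], [0, 0, -69, 0, 0, 0], [0, 0, -69, 0, 0, 0], [0, 0, -69, 0, 0, 0]]
  ]
}}

```text
time: 7.12
tool_pos: [474.3, -83.9, 110.0]
tcp_rot: [-179.8, -24.8, -4.8]
ft_force: [0.7, 0.1, 0.9]
finger_gap: 85.5
grip_force: 0.0
```

```bash
python3 - <<'E'
from h import *; from bench import r,vision
s=r.sense(); print(s["joint_pos"].round(1)); plan(501.3,-92.7,-5.4,-26,s)
b=vision.snapshot("side")["img"]
cv2.imwrite("pics/d1.png",cv2.resize(b[160:320,200:420],None,fx=3,fy=3,interpolation=cv2.INTER_CUBIC))
E
```

```text
[-21.1 -28.5 135.6   9.1  49.4  69.2]
hover [477. -90. 116.] d [ 3. -6.  6.] [-0.003 -0.003 -0.011]
grasp [477. -90.  26.] d [  0.   0. -90.] [0. 0. 0.]
lift [477. -90. 176.] d [  0.   0. 150.] [0. 0. 0.]
pre [514. 289. 241.] d [ 37. 379.  65.] [-0.029  0.962  0.23 ]
mouth [540. 293. 204.] d [ 26.   4. -37.] [0. 0. 0.]
home [582. 299. 143.] d [ 43.   7. -61.] [0. 0. 0.]
back [622. 306. 212.] d [40.  6. 69.] [0. 0. 0.]
```

View pics/d1.png

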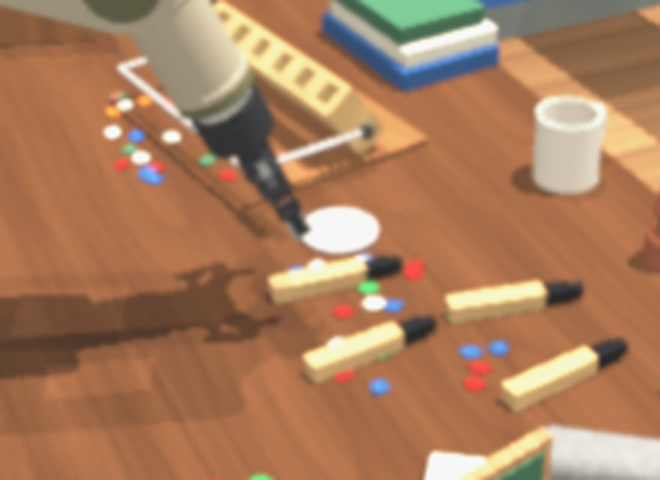

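Request:
{"fn": "step_arm", "kwargs": {
  "targets": [
    [[2, -4, -40, 0, 0, -0.01], [3, -5, -70, 0, 0, -0.01], [3, -5, -84, 0, 0, -0.01], [3, -5, -84, 0, 0, -0.01], [3, -5, -84, 0, 0, -0.01]]
  ]
}}

```text
time: 7.58
tool_pos: [480.3, -90.4, 30.2]
tcp_rot: [-180.0, -25.2, -5.4]
ft_force: [0.7, -0.6, 0.4]
finger_gap: 85.8
grip_force: 0.0
```

```bash
python3 - <<'E'
from h import *; from bench import r
s=r.sense(); print(s["joint_pos"].round(1),s["tool_pos"],s["tcp_rot"],s["ft_force"])
E
```

```text
[-21.5 -17.  137.1  11.6  36.2  66. ] [480.32410067 -90.44050292  30.17955722] [-179.9614437   -25.18208467   -5.41737127] [ 0.65252659 -0.61089489  0.35917261]
```

Request:
{"fn": "step_arm", "kwargs": {
  "targets": [
    [[-3, 0, -3, 0, 0, 0], [-3, 0, -3, 0, 0, 0], [-3, 0, -3, 0, 0, 0]]
  ]
}}

```text
time: 7.83
tool_pos: [477.6, -90.6, 27.7]
tcp_rot: [180.0, -25.3, -5.4]
ft_force: [-0.9, -0.5, 0.0]
finger_gap: 85.3
grip_force: 0.0
```

Request:
{"fn": "step_arm", "kwargs": {
  "targets": [
    [[0, 0, 0, 0, 0, 0], [0, 0, 0, 0, 0, 0], [0, 0, 0, 0, 0, 0], [0, 0, 0, 0, 0, 0], [0, 0, 0, 0, 0, 0], [0, 0, 0, 0, 0, 0]]
  ],
  "fingers": 1,
  "newtons": 50
}}

```text
time: 8.33
tool_pos: [476.7, -90.3, 26.1]
tcp_rot: [-180.0, -25.2, -5.4]
ft_force: [0.5, 0.1, -0.4]
finger_gap: 20.7
grip_force: 50.2
```

```bash
python3 - <<'E'
from h import *; from bench import r
s=r.sense(); plan(501.3,-92.7,-5.4,-26,s); print(s["tool_pos"],s["tcp_rot"])
E
```

```text
hover [477. -90. 116.] d [ 0. -0. 90.] [-0.     0.003  0.   ]
grasp [477. -90.  26.] d [  0.   0. -90.] [0. 0. 0.]
lift [477. -90. 176.] d [  0.   0. 150.] [0. 0. 0.]
pre [514. 289. 241.] d [ 37. 379.  65.] [-0.029  0.962  0.23 ]
mouth [540. 293. 204.] d [ 26.   4. -37.] [0. 0. 0.]
home [582. 299. 143.] d [ 43.   7. -61.] [0. 0. 0.]
back [622. 306. 212.] d [40.  6. 69.] [0. 0. 0.]
[476.65401467 -90.28397553  26.1492639 ] [-179.97359462  -25.17648454   -5.41364852]
```

Request:
{"fn": "step_arm", "kwargs": {
  "targets": [
    [[0, 0, 40, 0, 0, 0], [0, 0, 80, 0, 0, 0], [0, 0, 120, 0, 0, 0], [0, 0, 155, 0, 0, 0], [37, 379, 225, -0.029, 0.962, 0.23], [37, 379, 225, -0.029, 0.962, 0.23], [37, 379, 225, -0.029, 0.962, 0.23], [37, 379, 225, -0.029, 0.962, 0.23], [37, 379, 225, -0.029, 0.962, 0.23], [37, 379, 225, -0.029, 0.962, 0.23], [37, 379, 225, -0.029, 0.962, 0.23], [37, 379, 225, -0.029, 0.962, 0.23]]
  ]
}}

```text
time: 9.33
tool_pos: [508.1, 230.6, 240.3]
tcp_rot: [180.0, 29.4, 8.8]
ft_force: [1.5, -0.2, 0.7]
finger_gap: 21.1
grip_force: 50.2
```

```bash
cat >> h.py <<'E'
def rel(p,q,s):
    print(go(p,R1=q,sense=s), s["joint_pos"].round(1))
E
python3 - <<'E'
from h import *; from bench import r
s=r.sense(); plan(501.3,-92.7,-5.4,-26,s)
# pose wanted at pre
Rg=R.from_rotvec([-.029,.962,.23])*R.from_euler('xyz',[-180,-25.2,-5.4],degrees=True)
rel([514,289,241],Rg,s)
E
```

```text
hover [477. -90. 116.] d [ -31. -321. -124.] [ 0.029 -0.951 -0.228]
grasp [477. -90.  26.] d [  0.   0. -90.] [0. 0. 0.]
lift [477. -90. 176.] d [  0.   0. 150.] [0. 0. 0.]
pre [514. 289. 241.] d [ 37. 379.  65.] [-0.029  0.962  0.23 ]
mouth [540. 293. 204.] d [ 26.   4. -37.] [0. 0. 0.]
home [582. 299. 143.] d [ 43.   7. -61.] [0. 0. 0.]
back [622. 306. 212.] d [40.  6. 69.] [0. 0. 0.]
(array([ 5.9, 58.4,  0.7]), array([-0.   ,  0.008,  0.002])) [ 16.8  27.9  66.6   4.3 114.5  98.7]
```

Request:
{"fn": "step_arm", "kwargs": {
  "targets": [
    [[5, 40, 0, 0, 0, 0], [5, 46, 0, 0, 0, 0], [5, 46, 0, 0, 0, 0], [5, 46, 0, 0, 0, 0]]
  ]
}}

```text
time: 9.67
tool_pos: [512.6, 274.5, 239.1]
tcp_rot: [179.9, 29.2, 8.7]
ft_force: [0.6, -0.8, -0.4]
finger_gap: 20.7
grip_force: 50.3
```

```bash
python3 - <<'E'
from h import *; from bench import r,vision
s=r.sense()
Rg=R.from_rotvec([-.029,.962,.23])*R.from_euler('xyz',[-180,-25.2,-5.4],degrees=True)
rel([514,289,241],Rg,s)
b=vision.snapshot("side"); A,t=rackT(*RACK)
im=cv2.resize(b["img"],None,fx=5,fy=5,interpolation=cv2.INTER_CUBIC)
for y in (-13,13):
  for x in(-13,13):
    p=np.round(proj(b,[A@[x,-26+y,90]+t,A@[x*11/13,-26+y*11/13,160]+t])*5+2).astype(int); cv2.line(im,p[0],p[1],(0,0,255),1)
for sg in (23,-23): cv2.polylines(im,[np.round(proj(b,[A@[sg,-158,90]+t,A@[sg,158,90]+t])*5+2).astype(int)],False,(0,255,0),1)
im2=im[600:1080,1150:1750]
cv2.imwrite("pics/e1.png",im2)
E
```

```text
(array([ 1.4, 14.5,  1.9]), array([-0.   ,  0.011,  0.003])) [ 19.9  31.1  62.4   5.9 115.1 102.4]
```

View pics/e1.png

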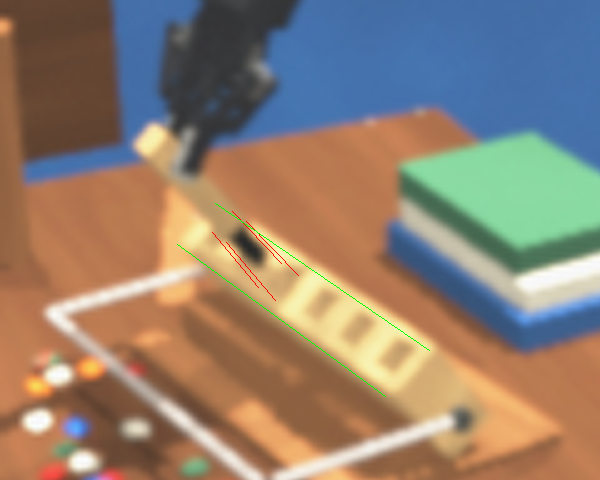

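Request:
{"fn": "step_arm", "kwargs": {
  "targets": [
    [[1, 13, 2, 0, 0.01, 0], [1, 13, 2, 0, 0.01, 0], [1, 13, 2, 0, 0.01, 0], [1, 13, 2, 0, 0.01, 0]]
  ]
}}

```text
time: 10.05
tool_pos: [514.0, 286.2, 242.5]
tcp_rot: [-180.0, 29.6, 8.6]
ft_force: [0.3, -0.1, -0.7]
finger_gap: 20.6
grip_force: 50.3
```

```bash
python3 - <<'E'
from h import *; from bench import r,vision
s=r.sense()
Rg=R.from_rotvec([-.029,.962,.23])*R.from_euler('xyz',[-180,-25.2,-5.4],degrees=True)
rel([514,289,241],Rg,s)
E
```

```text
(array([ 0. ,  2.8, -1.5]), array([-0.001,  0.003,  0.005])) [ 20.6  32.4  60.5   6.6 116.  103.4]
```

Request:
{"fn": "step_arm", "kwargs": {
  "targets": [
    [[6, 3, -10, 0, 0, 0], [13, 4, -20, 0, 0, 0], [20, 5, -29, 0, 0, 0], [26, 6, -38, 0, 0, 0], [26, 6, -38, 0, 0, 0], [26, 6, -38, 0, 0, 0]]
  ]
}}

```text
time: 10.55
tool_pos: [539.5, 293.0, 202.6]
tcp_rot: [-180.0, 29.8, 8.6]
ft_force: [-0.8, 0.4, -1.0]
finger_gap: 21.1
grip_force: 50.2
```

```bash
python3 - <<'E'
from h import *; from bench import r,vision
s=r.sense()
Rg=R.from_rotvec([-.029,.962,.23])*R.from_euler('xyz',[-180,-25.2,-5.4],degrees=True)
rel([540,293,204],Rg,s); print(s["ft_force"])
a=vision.snapshot("top");b=vision.snapshot("side")
f=lambda i:cv2.resize(i,None,fx=5,fy=5,interpolation=cv2.INTER_CUBIC)
cv2.imwrite("pics/e2.png",np.hstack([f(a["img"][170:250,165:245]),f(b["img"][120:200,235:315])]))
E
```

```text
(array([0.5, 0. , 1.4]), array([-0.   ,  0.   ,  0.004])) [ 20.4  38.2  56.6   6.4 114.3 102.9]
[-0.7931048   0.38418332 -0.97641986]
```

View pics/e2.png

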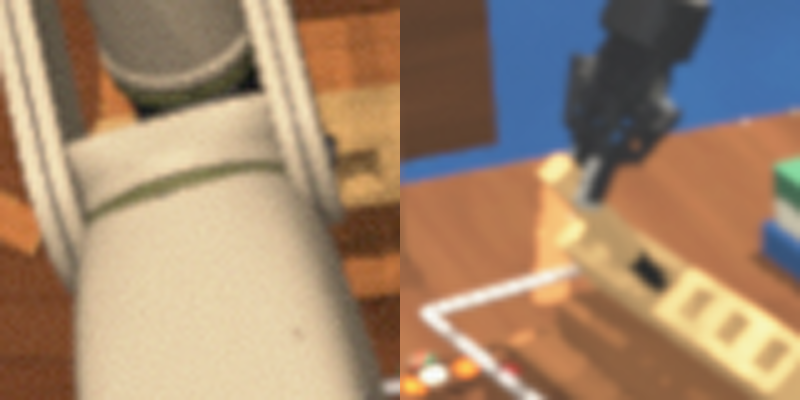

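Request:
{"fn": "step_arm", "kwargs": {
  "targets": [
    [[4, 1, -4, 0, 0, 0], [8, 1, -9, 0, 0, 0], [11, 2, -14, 0, 0, 0], [15, 2, -19, 0, 0, 0], [18, 3, -24, 0, 0, 0], [22, 3, -29, 0, 0, 0], [25, 4, -34, 0, 0, 0], [29, 5, -39, 0, 0, 0], [32, 5, -44, 0, 0, 0]]
  ]
}}

```text
time: 11.4
tool_pos: [572.2, 298.6, 159.1]
tcp_rot: [-179.9, 29.7, 8.7]
ft_force: [-1.5, 1.7, -0.1]
finger_gap: 21.1
grip_force: 50.4
```

Request:
{"fn": "step_arm", "kwargs": {
  "targets": [
    [[3, 0, -5, 0, 0, 0], [6, 1, -9, 0, 0, 0], [9, 1, -13, 0, 0, 0], [11, 2, -17, 0, 0, 0], [12, 2, -18, 0, 0, 0], [12, 2, -18, 0, 0, 0]]
  ]
}}

```text
time: 11.9
tool_pos: [582.7, 300.5, 144.4]
tcp_rot: [-179.9, 29.9, 8.7]
ft_force: [-11.2, -1.1, 14.5]
finger_gap: 20.6
grip_force: 51.3
```

Request:
{"fn": "step_arm", "kwargs": {
  "targets": [
    [[0, 0, 0, 0, 0, 0], [0, 0, 0, 0, 0, 0], [0, 0, 0, 0, 0, 0], [0, 0, 0, 0, 0, 0], [13, 2, 23, 0, 0, 0], [27, 4, 46, 0, 0, 0], [40, 6, 69, 0, 0, 0], [40, 0, 100, 0, 0, 0], [20, -40, 100, 0, 0, 0]]
  ],
  "fingers": 0
}}

```text
time: 12.65
tool_pos: [613.3, 273.2, 246.4]
tcp_rot: [-179.7, 29.0, 9.0]
ft_force: [2.4, 0.2, 2.4]
finger_gap: 42.8
grip_force: 0.0
```

```bash
python3 - <<'E'
from h import *; from bench import r,vision
a=vision.snapshot("top")
M=[m for m in markers(a,11) if 380<m[0]<800 and -500<m[1]<150]
for m in M: print(*m)
s=r.sense(); print(s["tool_pos"],s["tcp_rot"])
m=min(M,key=lambda m:m[0]); plan(m[0],m[1],m[2],26,s)
E
```

```text
485.2 -226.8 6.8 108.0 28.0 [np.uint8(69), np.uint8(126)]
643.0 -351.3 7.5 110.0 28.0 [np.uint8(63), np.uint8(118)]
657.9 -214.3 -11.8 109.0 27.0 [np.uint8(116), np.uint8(69)]
[606.2988654  263.77834673 240.91223569] [179.88791763  29.98345539   8.53384105]
hover [ 461. -230.  116.] d [-145. -493. -125.] [ 0.13  -0.951 -0.028]
grasp [ 461. -230.   26.] d [  0.   0. -90.] [0. 0. 0.]
lift [ 461. -230.  176.] d [  0.   0. 150.] [0. 0. 0.]
pre [522. 237. 241.] d [ 61. 467.  65.] [-0.131  0.951  0.034]
mouth [548. 241. 204.] d [ 26.   4. -37.] [0. 0. 0.]
home [590. 248. 143.] d [ 43.   7. -61.] [0. 0. 0.]
back [630. 254. 212.] d [40.  6. 69.] [0. 0. 0.]
```

Request:
{"fn": "step_arm", "kwargs": {
  "targets": [
    [[-145, -493, -30, 0.13, -0.951, -0.028], [-145, -493, -30, 0.13, -0.951, -0.028], [-145, -493, -30, 0.13, -0.951, -0.028], [-145, -493, -30, 0.13, -0.951, -0.028], [-145, -493, -30, 0.13, -0.951, -0.028], [-145, -493, -30, 0.13, -0.951, -0.028], [-145, -493, -30, 0.13, -0.951, -0.028], [-145, -493, -30, 0.13, -0.951, -0.028], [-145, -493, -30, 0.13, -0.951, -0.028], [-145, -493, -30, 0.13, -0.951, -0.028], [-145, -493, -30, 0.13, -0.951, -0.028], [-145, -493, -30, 0.13, -0.951, -0.028]]
  ],
  "fingers": -1
}}

```text
time: 13.7
tool_pos: [489.2, -133.3, 217.8]
tcp_rot: [180.0, -25.4, 6.9]
ft_force: [0.8, -0.2, 0.3]
finger_gap: 85.5
grip_force: 0.0
```

```bash
cat > n.py <<'E'
import sys; from h import *; from bench import r
s=r.sense(); a=[float(v) for v in sys.argv[1:]]
print(s["joint_pos"].round(1),s["tool_pos"].round(1),s["ft_force"].round(1),s["finger_gap"]); plan(*a[:4],s)
E
python3 n.py 485.2 -226.8 6.8 26 | head -2
```

```text
[-31.6 -27.9 123.7  17.1  64.9  46.8] [ 489.2 -133.3  217.8] [ 0.8 -0.2  0.3] 85.46038696529939
hover [ 461. -230.  116.] d [ -28.  -96. -102.] [-0.001  0.007 -0.002]
```

Request:
{"fn": "step_arm", "kwargs": {
  "targets": [
    [[-26, -88, -60, 0, 0, 0], [-26, -88, -60, 0, 0, 0], [-26, -88, -102, 0, 0, 0], [-26, -88, -102, 0, 0, 0], [-26, -88, -102, 0, 0, 0], [-26, -88, -102, 0, 0, 0], [-26, -88, -102, 0, 0, 0]]
  ]
}}

```text
time: 14.28
tool_pos: [466.3, -220.3, 118.2]
tcp_rot: [180.0, -25.4, 7.0]
ft_force: [0.2, 0.3, 0.3]
finger_gap: 85.6
grip_force: 0.0
```

```bash
python3 n.py 485.2 -226.8 6.8 26 | head -3
```

```text
[-44.  -16.5 126.1  23.6  56.   28.2] [ 466.3 -220.3  118.2] [0.2 0.3 0.3] 85.5785182774707
hover [ 461. -230.  116.] d [-5. -9. -2.] [-0.     0.007 -0.003]
grasp [ 461. -230.   26.] d [  0.   0. -90.] [0. 0. 0.]
```

Request:
{"fn": "step_arm", "kwargs": {
  "targets": [
    [[-5, -9, -30, 0, 0, 0], [-5, -9, -60, 0, 0, 0], [-5, -9, -85, 0, 0, 0], [-5, -9, -91, 0, 0, 0], [-5, -9, -91, 0, 0, 0], [-5, -9, -91, 0, 0, 0]]
  ]
}}

```text
time: 14.78
tool_pos: [461.8, -229.5, 27.7]
tcp_rot: [179.9, -25.4, 7.0]
ft_force: [0.7, 0.3, 0.1]
finger_gap: 85.3
grip_force: 0.0
```

```bash
python3 n.py 485.2 -226.8 6.8 26 | head -3
```

```text
[-45.4  -5.7 128.1  28.6  45.2  19.4] [ 461.8 -229.5   27.7] [0.7 0.3 0.1] 85.27924703176977
hover [ 461. -230.  116.] d [-1. -0. 88.] [-0.     0.007 -0.004]
grasp [ 461. -230.   26.] d [  0.   0. -90.] [0. 0. 0.]
```

Request:
{"fn": "step_arm", "kwargs": {
  "targets": [
    [[0, 0, -1, 0, 0, 0], [0, 0, -1, 0, 0, 0], [0, 0, -1, 0, 0, 0], [0, 0, -1, 0, 0, 0], [0, 0, -1, 0, 0, 0], [0, 0, -1, 0, 0, 0], [0, 0, 40, 0, 0, 0], [0, 0, 80, 0, 0, 0], [0, 0, 120, 0, 0, 0], [0, 0, 160, 0, 0, 0], [0, 0, 160, 0, 0, 0], [0, 0, 160, 0, 0, 0]]
  ],
  "fingers": 1
}}

```text
time: 15.78
tool_pos: [461.9, -230.8, 189.6]
tcp_rot: [179.7, -25.5, 7.1]
ft_force: [0.0, -0.2, -0.7]
finger_gap: 21.3
grip_force: 49.5
```

```bash
python3 - <<'E'
from h import *; from bench import r
s=r.sense(); print(s["finger_gap"]); 
A,t=rackT(*RACK)
# desired pre for slot 26 with yaw 6.8
Rp=R.from_rotvec([-.131,.951,.034])*R.from_euler('xyz',[-180,-25,6.8],degrees=True)
rel([522,237,241],Rp,s)
E
```

```text
21.330591665072312
(array([ 60.1, 467.8,  51.4]), array([-0.129,  0.961,  0.029])) [-45.5 -21.5 122.2  22.   64.6  30.6]
```

Request:
{"fn": "step_arm", "kwargs": {
  "targets": [
    [[60, 468, 53, -0.129, 0.961, 0.029], [60, 468, 53, -0.129, 0.961, 0.029], [60, 468, 53, -0.129, 0.961, 0.029], [60, 468, 53, -0.129, 0.961, 0.029], [60, 468, 53, -0.129, 0.961, 0.029], [60, 468, 53, -0.129, 0.961, 0.029], [60, 468, 53, -0.129, 0.961, 0.029], [60, 468, 53, -0.129, 0.961, 0.029], [60, 468, 53, -0.129, 0.961, 0.029], [60, 468, 53, -0.129, 0.961, 0.029], [60, 468, 53, -0.129, 0.961, 0.029], [60, 468, 53, -0.129, 0.961, 0.029]]
  ]
}}

```text
time: 16.78
tool_pos: [519.3, 242.5, 235.8]
tcp_rot: [-179.7, 30.5, 8.9]
ft_force: [0.8, 0.2, -0.1]
finger_gap: 21.1
grip_force: 49.5
```

Request:
{"fn": "step_arm", "kwargs": {
  "targets": [
    [[0, 0, 0, 0, 0, 0], [0, 0, 0, 0, 0, 0], [0, 0, 0, 0, 0, 0]]
  ]
}}

```text
time: 17.03
tool_pos: [519.8, 238.1, 236.8]
tcp_rot: [-179.8, 30.4, 8.7]
ft_force: [-0.3, -0.2, -0.5]
finger_gap: 20.6
grip_force: 49.5
```

```bash
cat > w.py <<'E'
import sys; from h import *; from bench import r
# offset to slot pose 'pre'/'mouth'/'home' : args yaw_of_marker slot_y z
a=[float(v) for v in sys.argv[1:]]; s=r.sense(); A,t=rackT(*RACK)
Rm=np.c_[-A[:,2],-A[:,1],-A[:,0]]
Ri=R.from_matrix(Rm)*R.from_rotvec([0,-np.radians(TILT),0])*R.from_euler('x',180,degrees=True)
off=Rm@np.array([-SC-(ZG-11)*np.tan(np.radians(TILT)),0,ZG-11])
print(s["finger_gap"].round(1),s["ft_force"].round(1)); 
for z in (130,a[1]): rel(A@[0,a[0],z]+t+off,Ri,s)
E
python3 w.py 26 85
```

```text
Traceback (most recent call last):
  File "w.py", line 7, in <module>
    print(s["finger_gap"].round(1),s["ft_force"].round(1));
          ^^^^^^^^^^^^^^^^^^^^^
AttributeError: 'float' object has no attribute 'round'
```

```bash
sed -i 's/s\["finger_gap"\].round(1)/s["finger_gap"]/' w.py; python3 w.py 26 85
```

```text
20.61531666565616 [-0.3 -0.2 -0.5]
(array([ 2.5, -0.7,  4.2]), array([-0.001, -0.008,  0.004])) [ 16.9  31.1  63.    4.8 115.9  99.1]
(array([ 28. ,   3.3, -32.6]), array([-0.001, -0.008,  0.004])) [ 16.9  31.1  63.    4.8 115.9  99.1]
```

Request:
{"fn": "step_arm", "kwargs": {
  "targets": [
    [[2, -1, 4, 0, -0.008, 0.004], [9, 0, -5, 0, -0.008, 0.004], [16, 1, -15, 0, -0.008, 0.004], [22, 2, -24, 0, -0.008, 0.004], [28, 3, -33, 0, -0.008, 0.004], [28, 3, -33, 0, -0.008, 0.004], [28, 3, -33, 0, -0.008, 0.004]]
  ]
}}

```text
time: 17.62
tool_pos: [548.3, 241.2, 204.4]
tcp_rot: [-179.9, 29.9, 8.9]
ft_force: [-0.6, -0.3, -0.2]
finger_gap: 21.0
grip_force: 49.5
```

```bash
python3 w.py 26 85
```

```text
20.987831887078155 [-0.6 -0.3 -0.2]
(array([-25.9,  -3.9,  36.7]), array([-0.002,  0.001,  0.001])) [ 16.6  36.3  59.1   4.3 114.2  98.4]
(array([-0.4,  0.1, -0.2]), array([-0.002,  0.001,  0.001])) [ 16.6  36.3  59.1   4.3 114.2  98.4]
```

Request:
{"fn": "step_arm", "kwargs": {
  "targets": [
    [[4, 1, -4, 0, 0, 0], [8, 1, -9, 0, 0, 0], [11, 2, -14, 0, 0, 0], [15, 2, -19, 0, 0, 0], [18, 3, -24, 0, 0, 0], [22, 3, -29, 0, 0, 0], [25, 4, -34, 0, 0, 0], [29, 5, -39, 0, 0, 0], [32, 5, -44, 0, 0, 0]]
  ]
}}

```text
time: 18.37
tool_pos: [580.9, 247.0, 161.0]
tcp_rot: [-179.8, 29.8, 9.0]
ft_force: [-0.8, 1.8, 0.6]
finger_gap: 20.7
grip_force: 49.7
```

Request:
{"fn": "step_arm", "kwargs": {
  "targets": [
    [[3, 0, -5, 0, 0, 0], [6, 1, -9, 0, 0, 0], [9, 1, -13, 0, 0, 0], [11, 2, -17, 0, 0, 0], [12, 2, -18, 0, 0, 0], [12, 2, -18, 0, 0, 0]]
  ]
}}

```text
time: 18.87
tool_pos: [592.2, 249.0, 143.6]
tcp_rot: [-179.8, 29.9, 9.0]
ft_force: [-3.6, 2.5, 2.3]
finger_gap: 21.0
grip_force: 49.7
```

```bash
python3 w.py 26 10
```

```text
21.010176487201562 [-3.6  2.5  2.3]
(array([-69.8, -11.6,  97.4]), array([-0.003,  0.002,  0.   ])) [ 16.2  46.2  51.2   4.1 112.2  97.8]
(array([-1.8, -1. , -0.9]), array([-0.003,  0.002,  0.   ])) [ 16.2  46.2  51.2   4.1 112.2  97.8]
```

Request:
{"fn": "step_arm", "kwargs": {
  "targets": [
    [[1, 0, -2, 0, 0, 0], [2, 0, -3, 0, 0, 0], [3, 0, -4, 0, 0, 0], [3, 0, -4, 0, 0, 0]]
  ]
}}

```text
time: 19.2
tool_pos: [593.1, 249.1, 143.9]
tcp_rot: [-179.8, 30.2, 9.0]
ft_force: [-19.8, -0.1, 25.8]
finger_gap: 20.7
grip_force: 51.1
```

Seated (32 N along the slot). Release, retreat, look for the next.

Request:
{"fn": "step_arm", "kwargs": {
  "targets": [
    [[0, 0, 0, 0, 0, 0], [0, 0, 0, 0, 0, 0], [0, 0, 0, 0, 0, 0], [0, 0, 0, 0, 0, 0], [13, 2, 23, 0, 0, 0], [27, 4, 46, 0, 0, 0], [40, 6, 69, 0, 0, 0], [40, 0, 100, 0, 0, 0], [20, -40, 100, 0, 0, 0]]
  ],
  "fingers": 0
}}

```text
time: 19.95
tool_pos: [623.4, 218.1, 244.1]
tcp_rot: [-179.7, 29.1, 9.2]
ft_force: [2.6, -0.4, 2.9]
finger_gap: 42.6
grip_force: 0.0
```

```bash
cat > l.py <<'E'
import sys; from h import *; from bench import r,vision
M=[m for m in markers(vision.snapshot("top"),11) if 350<m[0]<850 and -600<m[1]<150]
for m in M: print(*m)
s=r.sense(); print(s["tool_pos"],s["tcp_rot"])
for m in M: plan(*m[:3],float(sys.argv[1]),s)
E
python3 l.py 78
```

```text
643.1 -351.3 7.5 110.0 28.0 [np.uint8(63), np.uint8(117)]
658.0 -214.4 -11.8 109.0 27.0 [np.uint8(117), np.uint8(65)]
[615.48158602 207.77984716 238.52362921] [179.96257213  30.10254883   8.77401084]
hover [ 619. -354.  116.] d [   3. -562. -123.] [ 0.137 -0.952 -0.021]
grasp [ 619. -354.   26.] d [  0.   0. -90.] [0. 0. 0.]
lift [ 619. -354.  176.] d [  0.   0. 150.] [0. 0. 0.]
pre [530. 186. 241.] d [-88. 540.  65.] [-0.137  0.95   0.023]
mouth [556. 190. 204.] d [ 26.   4. -37.] [0. 0. 0.]
home [598. 197. 143.] d [ 43.   7. -61.] [0. 0. 0.]
back [638. 203. 212.] d [40.  6. 69.] [0. 0. 0.]
hover [ 634. -209.  116.] d [  19. -417. -123.] [-0.025 -0.966 -0.331]
grasp [ 634. -209.   26.] d [  0.   0. -90.] [0. 0. 0.]
lift [ 634. -209.  176.] d [  0.   0. 150.] [0. 0. 0.]
pre [530. 186. 241.] d [-104.  395.   65.] [0.024 0.965 0.333]
mouth [556. 190. 204.] d [ 26.   4. -37.] [0. 0. 0.]
home [598. 197. 143.] d [ 43.   7. -61.] [0. 0. 0.]
back [638. 203. 212.] d [40.  6. 69.] [0. 0. 0.]
```

Request:
{"fn": "step_arm", "kwargs": {
  "targets": [
    [[19, -417, -40, -0.025, -0.966, -0.331], [19, -417, -40, -0.025, -0.966, -0.331], [19, -417, -40, -0.025, -0.966, -0.331], [19, -417, -40, -0.025, -0.966, -0.331], [19, -417, -40, -0.025, -0.966, -0.331], [19, -417, -40, -0.025, -0.966, -0.331], [19, -417, -40, -0.025, -0.966, -0.331], [19, -417, -40, -0.025, -0.966, -0.331], [19, -417, -40, -0.025, -0.966, -0.331], [19, -417, -40, -0.025, -0.966, -0.331], [19, -417, -123, -0.025, -0.966, -0.331], [19, -417, -123, -0.025, -0.966, -0.331]]
  ],
  "fingers": -1
}}

```text
time: 21.0
tool_pos: [638.6, -207.9, 122.0]
tcp_rot: [179.9, -25.8, -11.8]
ft_force: [-0.1, 0.0, -0.4]
finger_gap: 85.3
grip_force: 0.0
```

Request:
{"fn": "step_arm", "kwargs": {
  "targets": [
    [[0, 0, 0, 0, 0, 0], [0, 0, 0, 0, 0, 0], [0, 0, 0, 0, 0, 0]]
  ]
}}

```text
time: 21.25
tool_pos: [637.7, -203.3, 120.2]
tcp_rot: [-180.0, -25.4, -11.6]
ft_force: [-0.5, -0.7, 0.6]
finger_gap: 85.5
grip_force: 0.0
```

```bash
python3 n.py 658 -214.4 -11.8 78 | head -3
```

```text
[-25.    4.2 106.9   8.1  44.5  72.1] [ 637.7 -203.3  120.2] [-0.5 -0.7  0.6] 85.45165847207393
hover [ 634. -209.  116.] d [-4. -6. -4.] [ 0.001  0.006 -0.003]
grasp [ 634. -209.   26.] d [  0.   0. -90.] [0. 0. 0.]
```

Request:
{"fn": "step_arm", "kwargs": {
  "targets": [
    [[-4, -5, -30, 0, 0, 0], [-4, -5, -60, 0, 0, 0], [-4, -5, -87, 0, 0, 0], [-4, -5, -93, 0, 0, 0], [-4, -5, -93, 0, 0, 0], [-4, -5, -93, 0, 0, 0]]
  ]
}}

```text
time: 21.75
tool_pos: [635.0, -208.5, 28.7]
tcp_rot: [180.0, -25.5, -11.6]
ft_force: [-0.1, -0.1, 0.8]
finger_gap: 85.5
grip_force: 0.0
```

```bash
python3 n.py 658 -214.4 -11.8 78 | head -3
```

```text
[-25.7  12.4 109.   10.7  34.3  68.4] [ 635.  -208.5   28.7] [-0.1 -0.1  0.8] 85.47385941660545
hover [ 634. -209.  116.] d [-1. -1. 87.] [ 0.002  0.009 -0.004]
grasp [ 634. -209.   26.] d [  0.   0. -90.] [0. 0. 0.]
```

Request:
{"fn": "step_arm", "kwargs": {
  "targets": [
    [[-1, -1, -2, 0, 0.009, 0], [-1, -1, -2, 0, 0.009, 0], [-1, -1, -2, 0, 0.009, 0], [-1, -1, -2, 0, 0.009, 0], [-1, -1, -2, 0, 0.009, 0], [-1, -1, -2, 0, 0.009, 0], [-1, -1, 40, 0, 0.009, 0], [-1, -1, 80, 0, 0.009, 0], [-1, -1, 120, 0, 0.009, 0], [-1, -1, 160, 0, 0.009, 0], [-1, -1, 160, 0, 0.009, 0]]
  ],
  "fingers": 1
}}

```text
time: 22.67
tool_pos: [636.8, -211.6, 198.0]
tcp_rot: [179.7, -25.7, -11.5]
ft_force: [1.5, -1.7, 2.1]
finger_gap: 21.1
grip_force: 50.5
```

```bash
python3 w.py 78 85
```

```text
21.055943666352043 [ 1.5 -1.7  2.1]
(array([-106.4,  397.6,   43. ]), array([0.028, 0.976, 0.328])) [-25.7  -0.9 103.4   7.3  52.6  72.7]
(array([-80.9, 401.5,   6.2]), array([0.028, 0.976, 0.328])) [-25.7  -0.9 103.4   7.3  52.6  72.7]
```

Request:
{"fn": "step_arm", "kwargs": {
  "targets": [
    [[-106, 397, 47, 0.028, 0.97, 0.328], [-106, 397, 47, 0.028, 0.97, 0.328], [-106, 397, 47, 0.028, 0.97, 0.328], [-106, 397, 47, 0.028, 0.97, 0.328], [-106, 397, 47, 0.028, 0.97, 0.328], [-106, 397, 47, 0.028, 0.97, 0.328], [-106, 397, 47, 0.028, 0.97, 0.328], [-106, 397, 47, 0.028, 0.97, 0.328], [-106, 397, 47, 0.028, 0.97, 0.328], [-106, 397, 47, 0.028, 0.97, 0.328], [-106, 397, 47, 0.028, 0.97, 0.328], [-106, 397, 47, 0.028, 0.97, 0.328]]
  ]
}}

```text
time: 23.67
tool_pos: [525.5, 189.8, 232.0]
tcp_rot: [-179.8, 30.5, 9.1]
ft_force: [1.0, -0.9, 0.1]
finger_gap: 21.1
grip_force: 50.5
```

Request:
{"fn": "step_arm", "kwargs": {
  "targets": [
    [[0, 0, 0, 0, 0, 0], [0, 0, 0, 0, 0, 0], [0, 0, 0, 0, 0, 0]]
  ]
}}

```text
time: 23.92
tool_pos: [526.3, 186.3, 232.7]
tcp_rot: [-179.9, 30.5, 8.7]
ft_force: [0.3, 0.4, -1.3]
finger_gap: 21.0
grip_force: 50.5
```

```bash
python3 w.py 78 85
```

```text
20.962756658289514 [ 0.3  0.4 -1.3]
(array([ 4.1, -0.3,  8.3]), array([-0.001, -0.009,  0.005])) [ 12.8  29.6  65.5   2.5 115.3  94.6]
(array([ 29.6,   3.7, -28.5]), array([-0.001, -0.009,  0.005])) [ 12.8  29.6  65.5   2.5 115.3  94.6]
```

Request:
{"fn": "step_arm", "kwargs": {
  "targets": [
    [[4, 0, 8, 0, -0.008, 0.004], [11, 1, -1, 0, -0.008, 0.004], [17, 2, -10, 0, -0.008, 0.004], [24, 3, -20, 0, -0.008, 0.004], [29, 4, -28, 0, -0.008, 0.004], [29, 4, -28, 0, -0.008, 0.004], [29, 4, -28, 0, -0.008, 0.004]]
  ]
}}

```text
time: 24.5
tool_pos: [554.6, 191.5, 203.1]
tcp_rot: [-179.9, 30.2, 9.0]
ft_force: [-0.1, 0.3, -0.4]
finger_gap: 20.9
grip_force: 50.5
```

```bash
python3 w.py 78 85
```

```text
20.917787106218555 [-0.1  0.3 -0.4]
(array([-24.2,  -5.5,  37.9]), array([-0.   , -0.004, -0.001])) [ 12.9  35.1  61.1   2.2 114.   94.2]
(array([ 1.3, -1.5,  1.1]), array([-0.   , -0.004, -0.001])) [ 12.9  35.1  61.1   2.2 114.   94.2]
```

Request:
{"fn": "step_arm", "kwargs": {
  "targets": [
    [[5, -1, -3, 0, 0, 0], [9, 0, -8, 0, 0, 0], [12, 0, -13, 0, 0, 0], [16, 1, -18, 0, 0, 0], [19, 1, -23, 0, 0, 0], [23, 2, -28, 0, 0, 0], [26, 3, -33, 0, 0, 0], [30, 4, -38, 0, 0, 0], [33, 4, -43, 0, 0, 0]]
  ]
}}

```text
time: 25.25
tool_pos: [588.3, 195.9, 161.0]
tcp_rot: [-179.9, 30.1, 9.0]
ft_force: [0.1, 0.3, 0.1]
finger_gap: 20.7
grip_force: 50.5
```

Request:
{"fn": "step_arm", "kwargs": {
  "targets": [
    [[3, 0, -5, 0, 0, 0], [6, 1, -9, 0, 0, 0], [9, 1, -13, 0, 0, 0], [11, 2, -17, 0, 0, 0], [13, 2, -19, 0, 0, 0], [13, 2, -19, 0, 0, 0]]
  ]
}}

```text
time: 25.75
tool_pos: [600.6, 197.8, 142.9]
tcp_rot: [-179.9, 30.2, 9.0]
ft_force: [-2.8, -0.5, 3.0]
finger_gap: 20.9
grip_force: 50.8
```

```bash
python3 w.py 78 10
```

```text
20.860957860884554 [-2.8 -0.5  3. ]
(array([-70.2, -11.8,  98.1]), array([-0.001, -0.004, -0.002])) [ 12.6  45.2  52.9   2.  112.   93.8]
(array([-2.2, -1.1, -0.2]), array([-0.001, -0.004, -0.002])) [ 12.6  45.2  52.9   2.  112.   93.8]
```

Request:
{"fn": "step_arm", "kwargs": {
  "targets": [
    [[1, 0, -2, 0, 0, 0], [2, 0, -3, 0, 0, 0], [3, 0, -4, 0, 0, 0], [3, 0, -4, 0, 0, 0]]
  ]
}}

```text
time: 26.08
tool_pos: [601.6, 197.8, 143.3]
tcp_rot: [-179.9, 30.5, 9.1]
ft_force: [-18.9, -3.1, 26.4]
finger_gap: 20.7
grip_force: 52.3
```

Request:
{"fn": "step_arm", "kwargs": {
  "targets": [
    [[0, 0, 0, 0, 0, 0], [0, 0, 0, 0, 0, 0], [0, 0, 0, 0, 0, 0], [0, 0, 0, 0, 0, 0], [13, 2, 23, 0, 0, 0], [27, 4, 46, 0, 0, 0], [40, 6, 69, 0, 0, 0], [40, 0, 100, 0, 0, 0], [20, -40, 100, 0, 0, 0]]
  ],
  "fingers": 0
}}

```text
time: 26.83
tool_pos: [630.7, 165.4, 243.3]
tcp_rot: [-179.8, 29.4, 9.4]
ft_force: [1.8, -0.5, 2.4]
finger_gap: 42.7
grip_force: 0.0
```

```bash
python3 l.py 130
```

```text
643.0 -351.3 7.5 110.0 28.0 [np.uint8(61), np.uint8(116)]
684.5 144.3 -1.9 84.0 24.0 [np.uint8(122), np.uint8(53)]
[622.85346524 154.82957494 237.89306303] [179.91232564  30.34086834   8.86270142]
hover [ 619. -354.  116.] d [  -4. -509. -122.] [ 0.139 -0.956 -0.022]
grasp [ 619. -354.   26.] d [  0.   0. -90.] [0. 0. 0.]
lift [ 619. -354.  176.] d [  0.   0. 150.] [0. 0. 0.]
pre [538. 135. 241.] d [-80. 489.  65.] [-0.137  0.95   0.023]
mouth [564. 139. 204.] d [ 26.   4. -37.] [0. 0. 0.]
home [606. 145. 143.] d [ 43.   7. -61.] [0. 0. 0.]
back [646. 151. 212.] d [40.  6. 69.] [0. 0. 0.]
hover [660. 145. 116.] d [  37.  -10. -122.] [ 0.06  -0.965 -0.173]
grasp [660. 145.  26.] d [  0.   0. -90.] [0. 0. 0.]
lift [660. 145. 176.] d [  0.   0. 150.] [0. 0. 0.]
pre [538. 135. 241.] d [-122.  -11.   65.] [-0.059  0.959  0.174]
mouth [564. 139. 204.] d [ 26.   4. -37.] [0. 0. 0.]
home [606. 145. 143.] d [ 43.   7. -61.] [0. 0. 0.]
back [646. 151. 212.] d [40.  6. 69.] [0. 0. 0.]
```

Request:
{"fn": "step_arm", "kwargs": {
  "targets": [
    [[-4, -509, -40, 0.139, -0.956, -0.022], [-4, -509, -40, 0.139, -0.956, -0.022], [-4, -509, -40, 0.139, -0.956, -0.022], [-4, -509, -40, 0.139, -0.956, -0.022], [-4, -509, -40, 0.139, -0.956, -0.022], [-4, -509, -40, 0.139, -0.956, -0.022], [-4, -509, -40, 0.139, -0.956, -0.022], [-4, -509, -40, 0.139, -0.956, -0.022], [-4, -509, -40, 0.139, -0.956, -0.022], [-4, -509, -40, 0.139, -0.956, -0.022], [-4, -509, -40, 0.139, -0.956, -0.022], [-4, -509, -40, 0.139, -0.956, -0.022]]
  ],
  "fingers": -0.2
}}

```text
time: 27.88
tool_pos: [620.5, -328.9, 200.0]
tcp_rot: [-180.0, -25.3, 7.6]
ft_force: [0.9, -0.1, 0.6]
finger_gap: 51.3
grip_force: 0.0
```

Request:
{"fn": "step_arm", "kwargs": {
  "targets": [
    [[0, 0, 0, 0, 0, 0], [0, 0, 0, 0, 0, 0], [0, 0, 0, 0, 0, 0]]
  ]
}}

```text
time: 28.13
tool_pos: [621.2, -326.7, 199.6]
tcp_rot: [-179.9, -25.2, 7.5]
ft_force: [-0.7, 0.7, 0.5]
finger_gap: 51.5
grip_force: 0.0
```

```bash
python3 n.py 643 -351.3 7.5 130 | head -3
```

```text
[-41.    9.   92.8  21.2  62.7  34.2] [ 621.2 -326.7  199.6] [-0.7  0.7  0.5] 51.49358386601553
hover [ 619. -354.  116.] d [ -2. -28. -84.] [-0.002  0.004 -0.002]
grasp [ 619. -354.   26.] d [  0.   0. -90.] [0. 0. 0.]
```

Request:
{"fn": "step_arm", "kwargs": {
  "targets": [
    [[-2, -28, -25, 0, 0, 0], [-2, -28, -55, 0, 0, 0], [-2, -28, -85, 0, 0, 0], [-2, -28, -110, 0, 0, 0], [-2, -28, -125, 0, 0, 0], [-2, -28, -125, 0, 0, 0], [-2, -28, -125, 0, 0, 0]]
  ]
}}

```text
time: 28.72
tool_pos: [619.8, -353.2, 75.2]
tcp_rot: [-179.9, -25.2, 7.7]
ft_force: [0.6, -1.2, -0.3]
finger_gap: 51.2
grip_force: 0.0
```

```bash
python3 n.py 643 -351.3 7.5 130 | head -3
```

```text
[-43.   19.2  94.8  24.8  52.2  26.3] [ 619.8 -353.2   75.2] [ 0.6 -1.2 -0.3] 51.23185123800121
hover [ 619. -354.  116.] d [-1. -1. 41.] [-0.002  0.004 -0.004]
grasp [ 619. -354.   26.] d [  0.   0. -90.] [0. 0. 0.]
```

Request:
{"fn": "step_arm", "kwargs": {
  "targets": [
    [[-1, -1, -20, 0, 0, 0], [-1, -1, -40, 0, 0, 0], [-1, -1, -49, 0, 0, 0], [-1, -1, -49, 0, 0, 0], [-1, -1, -49, 0, 0, 0]]
  ]
}}

```text
time: 29.13
tool_pos: [619.2, -355.8, 27.8]
tcp_rot: [180.0, -25.3, 7.7]
ft_force: [-0.4, -0.9, -0.3]
finger_gap: 51.0
grip_force: 0.0
```

Request:
{"fn": "step_arm", "kwargs": {
  "targets": [
    [[0, 0, 0, 0, 0, 0], [0, 0, 0, 0, 0, 0], [0, 0, 0, 0, 0, 0], [0, 0, 0, 0, 0, 0], [0, 0, 0, 0, 0, 0], [0, 0, 40, 0, 0, 0], [0, 0, 80, 0, 0, 0], [0, 0, 120, 0, 0, 0], [0, 0, 160, 0, 0, 0], [0, 0, 160, 0, 0, 0]]
  ],
  "fingers": 1
}}

```text
time: 29.97
tool_pos: [622.6, -359.1, 199.5]
tcp_rot: [179.2, -25.9, 7.9]
ft_force: [0.9, -1.0, 3.0]
finger_gap: 20.4
grip_force: 49.4
```

```bash
python3 w.py 130 85
```

```text
20.415585031257898 [ 0.9 -1.   3. ]
(array([-84.2, 493.7,  41.5]), array([-0.129,  0.967,  0.015])) [-43.3  11.3  90.3  22.   62.6  31.5]
(array([-58.7, 497.7,   4.6]), array([-0.129,  0.967,  0.015])) [-43.3  11.3  90.3  22.   62.6  31.5]
```

Request:
{"fn": "step_arm", "kwargs": {
  "targets": [
    [[-82, 490, 52, -0.129, 0.96, 0.02], [-82, 490, 52, -0.129, 0.96, 0.02], [-82, 490, 52, -0.129, 0.96, 0.02], [-82, 490, 52, -0.129, 0.96, 0.02], [-82, 490, 52, -0.129, 0.96, 0.02], [-82, 490, 52, -0.129, 0.96, 0.02], [-82, 490, 52, -0.129, 0.96, 0.02], [-82, 490, 52, -0.129, 0.96, 0.02], [-82, 490, 52, -0.129, 0.96, 0.02], [-82, 490, 52, -0.129, 0.96, 0.02], [-82, 490, 52, -0.129, 0.96, 0.02], [-82, 490, 52, -0.129, 0.96, 0.02]]
  ]
}}

```text
time: 30.97
tool_pos: [536.1, 136.5, 238.2]
tcp_rot: [-179.4, 30.2, 8.9]
ft_force: [0.3, -0.3, -0.5]
finger_gap: 20.5
grip_force: 49.4
```

Request:
{"fn": "step_arm", "kwargs": {
  "targets": [
    [[0, 0, 0, 0, 0, 0], [0, 0, 0, 0, 0, 0], [0, 0, 0, 0, 0, 0]]
  ]
}}

```text
time: 31.22
tool_pos: [536.7, 134.3, 238.3]
tcp_rot: [-179.4, 30.2, 8.9]
ft_force: [0.4, -0.5, -0.8]
finger_gap: 20.7
grip_force: 49.4
```

```bash
python3 w.py 130 85
```

```text
20.73540990296052 [ 0.4 -0.5 -0.8]
(array([1.8, 0.3, 2.7]), array([-0.008, -0.005,  0.004])) [  8.5  28.6  66.2   0.4 115.4  89.8]
(array([ 27.3,   4.3, -34.1]), array([-0.008, -0.005,  0.004])) [  8.5  28.6  66.2   0.4 115.4  89.8]
```

Request:
{"fn": "step_arm", "kwargs": {
  "targets": [
    [[2, 0, 3, -0.008, -0.005, 0.002], [9, 1, -6, -0.008, -0.005, 0.002], [15, 2, -15, -0.008, -0.005, 0.002], [22, 3, -25, -0.008, -0.005, 0.002], [27, 4, -34, -0.008, -0.005, 0.002], [27, 4, -34, -0.008, -0.005, 0.002], [27, 4, -34, -0.008, -0.005, 0.002]]
  ]
}}

```text
time: 31.8
tool_pos: [563.1, 137.7, 203.0]
tcp_rot: [-180.0, 30.2, 8.7]
ft_force: [-3.3, 0.3, 2.0]
finger_gap: 20.8
grip_force: 50.1
```

```bash
python3 w.py 130 85
```

```text
20.849037730118283 [-3.3  0.3  2. ]
(array([-24.7,  -3.1,  38.1]), array([-0.   , -0.004,  0.004])) [  8.7  34.2  62.4   0.  113.7  90. ]
(array([0.8, 0.9, 1.2]), array([-0.   , -0.004,  0.004])) [  8.7  34.2  62.4   0.  113.7  90. ]
```

Request:
{"fn": "step_arm", "kwargs": {
  "targets": [
    [[4, 1, -3, 0, 0, 0], [7, 1, -8, 0, 0, 0], [11, 2, -13, 0, 0, 0]]
  ]
}}

```text
time: 32.05
tool_pos: [573.7, 139.8, 196.7]
tcp_rot: [-180.0, 30.2, 8.7]
ft_force: [-14.9, -2.6, 38.2]
finger_gap: 20.7
grip_force: 50.2
```

Request:
{"fn": "step_arm", "kwargs": {
  "targets": [
    [[-10, -2, 13, 0, 0, 0], [-24, -4, 33, 0, 0, 0], [-24, -4, 33, 0, 0, 0], [-24, -4, 33, 0, 0, 0]]
  ]
}}

```text
time: 32.38
tool_pos: [551.4, 136.0, 224.7]
tcp_rot: [-180.0, 29.9, 8.7]
ft_force: [-0.2, 0.4, -0.2]
finger_gap: 20.6
grip_force: 49.9
```

```bash
python3 w.py 130 85;python3 - <<'E'
from h import *; from bench import r,vision
b=vision.snapshot("side"); A,t=rackT(*RACK); s=r.sense()
im=cv2.resize(b["img"],None,fx=6,fy=6,interpolation=cv2.INTER_CUBIC)
# expected marker from the tool pose
Rt=R.from_euler('xyz',s["tcp_rot"],degrees=True)
Rm=(Rt*(R.from_rotvec([0,-np.radians(TILT),0])*R.from_euler('x',180,degrees=True)).inv()).as_matrix()
off=Rm@np.array([-SC-(ZG-11)*np.tan(np.radians(TILT)),0,ZG-11]); tip=s["tool_pos"]-off
def box(h,a,c):
  for y in(-h,h):
    for z in(-h,h):
      p=np.round(proj(b,[tip+Rm@[-a[0],y,z],tip+Rm@[-a[1],y,z]])*6+2.5).astype(int); cv2.line(im,p[0],p[1],c,1)
box(11,(45,150),(0,0,255)); box(6.5,(0,12),(0,255,255))
for y in(-13,13):
  for x in(-13,13):
    p=np.round(proj(b,[A@[x,130+y,90]+t,A@[x,130+y,110]+t])*6+2.5).astype(int); cv2.line(im,p[0],p[1],(0,255,0),1)
print(proj(b,[tip])); cv2.imwrite("pics/f1.png",im[720:1260,1440:2160])
E
```

```text
20.604887683336756 [-0.2  0.4 -0.2]
(array([-12.9,  -1.4,  16.4]), array([-0.001,  0.002,  0.004])) [  8.7  31.1  64.1   0.  114.6  90. ]
(array([ 12.6,   2.6, -20.5]), array([-0.001,  0.002,  0.004])) [  8.7  31.1  64.1   0.  114.6  90. ]
[[304.46961207 188.35665362]]
```

View pics/f1.png

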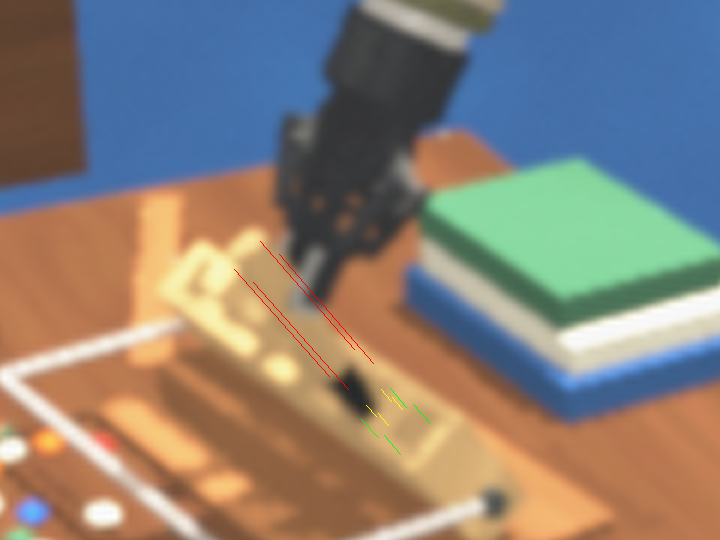

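```bash
python3 - <<'E'
from h import *; from bench import r,vision
b=vision.snapshot("side"); a=vision.snapshot("top"); cv2.imwrite("pics/raw_s.png",b["img"]); cv2.imwrite("pics/raw_t.png",a["img"])
i=cv2.resize(b["img"][150:200,268:318],None,fx=11,fy=11,interpolation=cv2.INTER_CUBIC)
j=cv2.resize(a["img"][150:250,220:262],None,fx=5.5,fy=5.5,interpolation=cv2.INTER_CUBIC)
for k in range(0,50,10):
    cv2.putText(i,str(268+k),(k*11,10),0,.4,(255,255,255)); cv2.putText(i,str(150+k),(0,k*11+5),0,.4,(255,255,255))
cv2.imwrite("pics/f2.png",np.hstack([i,j]))
E
```

```text
(no output)
```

View pics/f2.png

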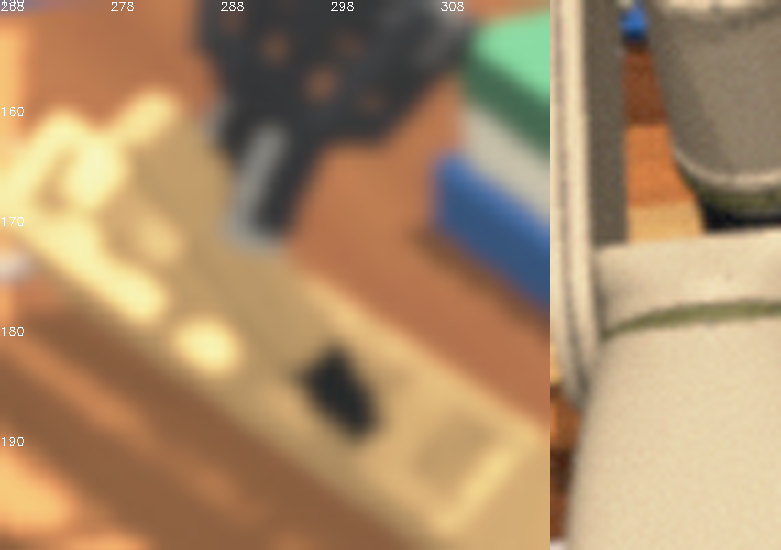

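```bash
cat > fit.py <<'E'
from h import *; from bench import r,vision
from scipy.optimize import differential_evolution
b=vision.snapshot("side"); s=r.sense(); img=b["img"]
Rt=R.from_euler('xyz',s["tcp_rot"],degrees=True)
Rm0=(Rt*(R.from_rotvec([0,-np.radians(TILT),0])*R.from_euler('x',180,degrees=True)).inv()).as_matrix()
piv=s["tool_pos"]+14*Rt.as_matrix()[:,2]   # contact centre
x0,y0,K=285,170,8
g=cv2.resize(cv2.cvtColor(img,cv2.COLOR_BGR2GRAY)[y0:y0+30,x0:x0+30],None,fx=K,fy=K,interpolation=cv2.INTER_CUBIC)
obs=(g<75).astype(np.uint8); obs[:int(8*K),:int(12*K)]=0   # drop the finger
n,l,st,_=cv2.connectedComponentsWithStats(obs); k=max(range(1,n),key=lambda k:st[k,4] if st[k,1]>8*K else 0); obs=(l==k).astype(np.uint8); print("area",obs.sum()/K/K,st[k]/K)
def marker(p):
    ph,u,w=p; Rm=Rm0@R.from_euler('y',ph,degrees=True).as_matrix()
    return Rm,piv+Rm@[u,0,w]    # u: from contact centre to the tip along axis
def box(Rm,tip,h,a,c):
    return np.array([tip+Rm@[-q,y,z] for q in(a,c) for y in(-h,h) for z in(-h,h)])
def draw(p):
    Rm,tip=marker(p); m=np.zeros_like(obs)
    for h,a,c in((9,12,45),(6.5,0,12)):
        q=(proj(b,box(Rm,tip,h,a,c))-[x0,y0]+.5)*K-.5
        cv2.fillConvexPoly(m,cv2.convexHull(np.round(q).astype(np.int32)),1)
    return m
def cost(p):
    m=draw(p); return 1-(m&obs).sum()/max(1,(m|obs).sum())
best=None
for ph in (-25,-20,-15,-10,-5,0,5,10,15,20,25):
    o=differential_evolution(lambda v:cost([ph,*v]),[(85,140),(-8,8)],seed=1,maxiter=40)
    Rm,tip=marker([ph,*o.x]); print(ph,o.x.round(1),round(o.fun,3),"flat corners",(proj(b,box(Rm,tip,11,150,150)[:4])).round(1).tolist())
E
python3 fit.py
```

```text
area 23.703125 [ 10.75   12.625   5.875   7.    189.625]
-25 [107.9  -0.6] 1.0 flat corners [[278.6, 170.1], [281.2, 164.3], [275.5, 167.9], [278.0, 162.1]]
-20 [107.9  -0.6] 1.0 flat corners [[278.9, 169.1], [281.9, 163.4], [275.7, 166.8], [278.7, 161.2]]
-15 [107.9  -0.6] 1.0 flat corners [[279.2, 168.0], [282.6, 162.5], [276.0, 165.8], [279.4, 160.3]]
-10 [107.9  -0.6] 1.0 flat corners [[279.6, 167.0], [283.4, 161.7], [276.4, 164.8], [280.2, 159.6]]
-5 [112.  -8.] 0.874 flat corners [[279.4, 168.3], [283.5, 163.3], [276.2, 166.1], [280.3, 161.2]]
0 [120.2  -7.7] 0.635 flat corners [[281.1, 168.7], [285.5, 164.1], [277.9, 166.5], [282.3, 161.9]]
5 [123.8  -3.3] 0.65 flat corners [[282.8, 167.7], [287.5, 163.4], [279.7, 165.5], [284.3, 161.3]]
10 [123.3   2.5] 0.662 flat corners [[284.4, 165.9], [289.4, 162.1], [281.2, 163.7], [286.1, 159.9]]
15 [118.2   7.3] 0.675 flat corners [[285.5, 163.5], [290.7, 160.0], [282.3, 161.3], [287.4, 157.9]]
20 [109.3   8. ] 0.816 flat corners [[285.6, 160.7], [290.9, 157.7], [282.4, 158.6], [287.7, 155.6]]
25 [93.6  7.9] 0.954 flat corners [[285.6, 156.3], [291.1, 153.8], [282.4, 154.1], [287.8, 151.7]]
```

```bash
cat >> fit.py <<'E'
print("---")
gf=cv2.cvtColor(img,cv2.COLOR_BGR2GRAY)[y0:y0+30,x0:x0+30].astype(float)
roi=np.zeros((30,30),bool); roi[10:23,8:21]=True; roi[:12,:11]=False
def pred(p):
    m=cv2.GaussianBlur(draw(p).astype(np.float32),(0,0),K*.8); return cv2.resize(m,(30,30),interpolation=cv2.INTER_AREA)
def c2(p):
    m=pred(p)[roi]; X=np.c_[m,np.ones(m.size)]; k,_,_,_=np.linalg.lstsq(X,gf[roi],rcond=None)
    return np.std(gf[roi]-X@k)
for ph in (-5,0,5,8,10,12,15,18):
    o=differential_evolution(lambda v:c2([ph,*v]),[(80,140),(-12,12)],seed=1,maxiter=40)
    Rm,tip=marker([ph,*o.x]); print(ph,o.x.round(1),round(o.fun,2),"flat mid",proj(b,[tip+Rm@[-150,0,0]]).round(1).tolist(),"z+",proj(b,[tip+Rm@[-150,0,11]]).round(1).tolist())
np.set_printoptions(linewidth=200); print(gf[8:24,6:24].astype(int))
E
python3 fit.py | sed -n '/---/,$p'
```

```text
---
-5 [121.1   4. ] 37.81 flat mid [[283.6, 163.4]] z+ [[285.7, 161.0]]
0 [105.2 -12. ] 23.26 flat mid [[278.5, 163.5]] z+ [[280.7, 161.1]]
5 [105.6  -4.6] 23.03 flat mid [[280.8, 161.1]] z+ [[283.1, 159.0]]
8 [ 1.051e+02 -1.000e-01] 23.19 flat mid [[282.2, 159.7]] z+ [[284.6, 157.7]]
10 [106.6   2.7] 23.43 flat mid [[283.3, 159.3]] z+ [[285.8, 157.3]]
12 [106.5   5.9] 23.66 flat mid [[284.4, 158.4]] z+ [[286.9, 156.6]]
15 [106.3  10.1] 24.32 flat mid [[285.9, 157.5]] z+ [[288.5, 155.8]]
18 [109.4  12. ] 27.06 flat mid [[287.2, 157.7]] z+ [[289.8, 156.1]]
[[155 155 157 160 163 171 184 196 198 186 166 147 136 131 130 130 130 131]
 [153 154 155 159 161 163 168 182 194 193 184 172 157 143 133 130 129 130]
 [150 153 155 156 159 159 152 158 176 187 189 188 183 170 151 138 130 130]
 [150 151 153 154 154 146 127 123 149 174 184 190 195 191 176 157 142 133]
 [151 150 151 149 141 120  91  83 119 153 169 180 188 192 189 181 165 149]
 [152 150 146 134 114  85  58  56  87 125 152 166 172 178 186 190 185 173]
 [154 154 142 114  81  56  44  44  59  94 133 156 163 168 180 190 193 191]
 [159 163 154 126  87  55  43  41  45  71 115 148 162 172 182 190 193 193]
 [160 168 168 153 120  81  52  42  42  56  96 137 164 177 184 188 190 190]
 [154 161 168 169 152 115  73  48  43  49  82 129 164 179 183 184 184 181]
 [143 151 158 166 164 140 103  71  53  49  76 125 164 180 182 180 178 172]
 [126 138 147 154 157 150 129 104  79  72  98 138 169 181 181 176 169 165]
 [110 120 133 143 147 148 142 131 115 114 137 162 178 182 179 169 163 163]
 [105 109 117 128 137 143 146 143 138 148 165 176 181 181 174 164 161 163]
 [106 105 107 112 122 133 141 144 146 157 170 178 182 181 172 162 162 164]
 [106 105 104 105 109 117 129 139 144 152 164 175 182 184 179 172 168 167]]
```

```bash
cat > w2.py <<'E'
import sys; from h import *; from bench import r
ph,u,w,ys=[float(v) for v in sys.argv[1:5]]; s=r.sense(); A,t=rackT(*RACK)
G=R.from_rotvec([0,-np.radians(TILT),0])*R.from_euler('x',180,degrees=True)
RT=R.from_matrix(np.c_[-A[:,2],-A[:,1],-A[:,0]]); Ri=RT*R.from_euler('y',-ph,degrees=True)*G
print(s["ft_force"].round(1))
for z in map(float,sys.argv[5:]):
    rel(A@[0,ys,z]+t-RT.apply([u,0,w])-14*Ri.as_matrix()[:,2],Ri,s)
E
python3 w2.py 0 115.8 -2.3 130 85; python3 w2.py 6 105.5 -3 130 110 85 10
```

```text
[ 0.1  0.1 -0.6]
(array([ 13.7,   2.4, -18.8]), array([-0.   , -0.002,  0.003])) [  8.7  31.3  64.2   0.  114.6  90. ]
[ 0.1  0.1 -0.6]
(array([ 4.6,  1. , -5.7]), array([ 0.016, -0.106,  0.003])) [  8.7  31.3  64.2   0.  114.6  90. ]
(array([ 18.8,   3.2, -26.2]), array([ 0.016, -0.106,  0.003])) [  8.7  31.3  64.2   0.  114.6  90. ]
(array([ 61.3,   9.9, -87.7]), array([ 0.016, -0.106,  0.003])) [  8.7  31.3  64.2   0.  114.6  90. ]
```

Request:
{"fn": "step_arm", "kwargs": {
  "targets": [
    [[5, 1, -6, 0.016, -0.106, 0.003], [5, 1, -6, 0.016, -0.106, 0.003], [12, 2, -16, 0.016, -0.106, 0.003], [19, 3, -26, 0.016, -0.106, 0.003], [19, 3, -26, 0.016, -0.106, 0.003], [19, 3, -26, 0.016, -0.106, 0.003]]
  ]
}}

```text
time: 33.13
tool_pos: [569.3, 139.3, 198.2]
tcp_rot: [-180.0, 24.0, 8.9]
ft_force: [0.5, -0.0, -0.1]
finger_gap: 20.6
grip_force: 49.9
```

Request:
{"fn": "step_arm", "kwargs": {
  "targets": [
    [[2, 0, -4, 0, 0, 0], [4, 1, -7, 0, 0, 0], [6, 1, -10, 0, 0, 0], [6, 1, -10, 0, 0, 0]]
  ]
}}

```text
time: 33.47
tool_pos: [575.5, 140.4, 187.8]
tcp_rot: [-180.0, 23.9, 8.9]
ft_force: [-0.2, -0.2, -0.2]
finger_gap: 20.6
grip_force: 49.9
```

```bash
python3 w2.py 6 105.5 -3 130 85 72
```

```text
[-0.2 -0.2 -0.2]
(array([-6.3, -0.9,  8.8]), array([-0.   ,  0.001,  0.   ])) [  8.8  30.8  66.8  -0.  106.3  89.9]
(array([ 1. ,  0.2, -1.9]), array([-0.   ,  0.001,  0.   ])) [  8.8  30.8  66.8  -0.  106.3  89.9]
```

Request:
{"fn": "step_arm", "kwargs": {
  "targets": [
    [[3, 0, -4, 0, 0, 0], [6, 1, -8, 0, 0, 0], [9, 1, -12, 0, 0, 0], [12, 2, -17, 0, 0, 0], [15, 2, -21, 0, 0, 0], [17, 3, -25, 0, 0, 0], [20, 3, -29, 0, 0, 0], [20, 3, -29, 0, 0, 0]]
  ]
}}

```text
time: 34.13
tool_pos: [596.1, 143.6, 160.6]
tcp_rot: [-180.0, 23.8, 8.9]
ft_force: [-0.2, -0.1, 10.1]
finger_gap: 20.6
grip_force: 51.3
```

Request:
{"fn": "step_arm", "kwargs": {
  "targets": [
    [[2, 0, 1, 0, 0, 0], [4, 0, -3, 0, 0, 0], [6, 1, -6, 0, 0, 0], [8, 1, -9, 0, 0, 0], [8, 1, -9, 0, 0, 0]]
  ]
}}

```text
time: 34.55
tool_pos: [603.5, 145.0, 155.2]
tcp_rot: [-179.9, 23.9, 8.9]
ft_force: [-10.3, 3.2, 32.7]
finger_gap: 20.4
grip_force: 51.7
```

```bash
python3 w2.py 6 105.5 -3 130 10; python3 fit.py | sed -n '1p'
```

```text
[-10.3   3.2  32.7]
(array([  8.2,   1.1, -20.1]), array([-0.001,  0.002, -0.   ])) [  8.8  36.6  62.3  -0.  105.   89.8]
area 106.390625 [ 15.875   0.     14.125  14.25  851.125]
```

Request:
{"fn": "step_arm", "kwargs": {
  "targets": [
    [[-1, 0, 3, 0, 0, 0], [-1, 0, 3, 0, 0, 0]]
  ]
}}

```text
time: 34.77
tool_pos: [603.4, 145.0, 155.6]
tcp_rot: [-180.0, 23.7, 8.9]
ft_force: [-0.6, 1.8, 14.1]
finger_gap: 20.8
grip_force: 50.1
```

Request:
{"fn": "step_arm", "kwargs": {
  "targets": [
    [[0, 0, 0, 0, 0, 0], [0, 0, 0, 0, 0, 0], [0, 0, 0, 0, 0, 0], [0, 0, 0, 0, 0, 0], [0, 0, 0, 0, 0, 0], [0, 0, 0, 0, 0, 0]]
  ],
  "fingers": 0.36
}}

```text
time: 35.27
tool_pos: [602.3, 144.3, 152.8]
tcp_rot: [-180.0, 23.9, 8.9]
ft_force: [-0.8, -0.1, 1.3]
finger_gap: 27.3
grip_force: 0.0
```

```bash
python3 - <<'E'
from h import *; from bench import r,vision
b=vision.snapshot("side"); A,t=rackT(*RACK)
K=12; x0,y0=258,140; im=cv2.resize(b["img"][y0:y0+50,x0:x0+65],None,fx=K,fy=K,interpolation=cv2.INTER_CUBIC)
for ys in(-26,26,78,130):
    C=[np.array([A@[x,ys+y,z]+t for z in(90,160)]) for x in(-11,11) for y in(-11,11)]
    for L in C: cv2.polylines(im,[np.round((proj(b,L)-[x0,y0]+.5)*K).astype(int)],False,(0,0,255),1)
    Q=[A@[x,ys+y,160]+t for x,y in((-11,-11),(11,-11),(11,11),(-11,11))]
    cv2.polylines(im,[np.round((proj(b,Q)-[x0,y0]+.5)*K).astype(int)],True,(0,255,0),1)
cv2.imwrite("pics/g1.png",im); print(r.sense()["ft_force"])
E
```

```text
[ 0.48269146 -0.44634855  0.48348557]
```

View pics/g1.png

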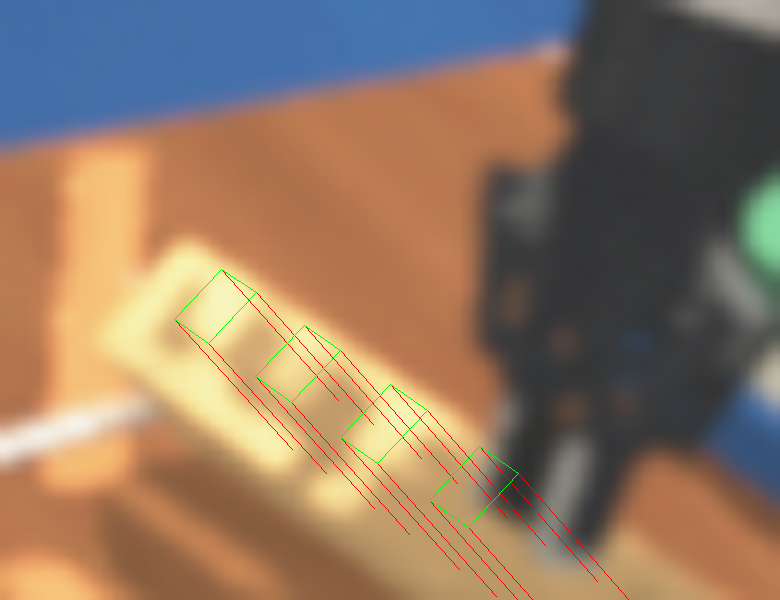

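Request:
{"fn": "step_arm", "kwargs": {
  "targets": [
    [[0, 0, 0, 0, 0, 0], [0, 0, 0, 0, 0, 0], [11, 2, 24, 0, 0, 0], [22, 4, 48, 0, 0, 0], [33, 5, 73, 0, 0, 0], [33, 5, 110, 0, 0, 0], [33, 5, 140, 0, 0, 0]]
  ],
  "fingers": 0
}}

```text
time: 35.9
tool_pos: [635.7, 149.3, 294.9]
tcp_rot: [-180.0, 23.9, 8.9]
ft_force: [0.8, 0.7, 0.3]
finger_gap: 43.0
grip_force: 0.0
```

```bash
cat > p.py <<'E'
from h import *; from bench import r
s=r.sense(); A,t=rackT(*RACK); Rp=R.from_matrix(np.c_[np.cross(A[:,1],-A[:,2]),A[:,1],-A[:,2]])
print(s["ft_force"].round(1))
for z in(230,184): rel(A@[0,130,z]+t,Rp,s)
E
python3 p.py
python3 - <<'E'
from h import *; from bench import vision
b=vision.snapshot("side"); a=vision.snapshot("top"); A,t=rackT(*RACK)
for s in (b,a):
  g=cv2.cvtColor(s["img"],cv2.COLOR_BGR2GRAY)
  for ys in(-26,26,78,130): print(ys,[int(cv2.getRectSubPix(g,(1,1),tuple(map(float,proj(s,[A@[0,ys,z]+t])[0])))[0,0]) for z in(90,130,150,160,170,180,190,200)])
E
```

```text
[0.8 0.7 0.3]
(array([-96.9, -14.7, -80.5]), array([ 0.159, -1.015,  0.   ])) [ 8.800e+00  3.910e+01  4.410e+01 -1.000e-01  1.206e+02  8.980e+01]
(array([ -70.8,  -10.6, -118.2]), array([ 0.159, -1.015,  0.   ])) [ 8.800e+00  3.910e+01  4.410e+01 -1.000e-01  1.206e+02  8.980e+01]
-26 [170, 182, 232, 238, 221, 233, 162, 167]
26 [167, 180, 215, 208, 191, 197, 233, 236]
78 [163, 168, 194, 208, 185, 196, 216, 222]
130 [174, 167, 169, 164, 168, 171, 191, 212]
-26 [174, 163, 170, 173, 178, 173, 115, 69]
26 [215, 215, 217, 219, 220, 218, 217, 220]
78 [222, 221, 222, 221, 222, 223, 221, 221]
130 [180, 189, 197, 197, 202, 204, 206, 207]
```

Request:
{"fn": "step_arm", "kwargs": {
  "targets": [
    [[-97, -15, 0, 0.159, -1.015, 0], [-97, -15, 0, 0.159, -1.015, 0], [-97, -15, 0, 0.159, -1.015, 0], [-97, -15, 0, 0.159, -1.015, 0], [-97, -15, 0, 0.159, -1.015, 0], [-97, -15, 0, 0.159, -1.015, 0], [-97, -15, 0, 0.159, -1.015, 0], [-97, -15, 0, 0.159, -1.015, 0], [-97, -15, -30, 0.159, -1.015, 0], [-97, -15, -60, 0.159, -1.015, 0], [-97, -15, -80, 0.159, -1.015, 0], [-97, -15, -80, 0.159, -1.015, 0]]
  ],
  "fingers": 1
}}

```text
time: 37.0
tool_pos: [531.4, 133.4, 201.5]
tcp_rot: [-180.0, -34.1, 8.9]
ft_force: [-0.1, 0.3, -0.5]
finger_gap: 0.1
grip_force: 0.0
```

```bash
python3 p.py
```

```text
[-0.1  0.3 -0.5]
(array([ 7.4,  1.3, 12.9]), array([ 0.002, -0.015, -0.   ])) [  8.6 -29.6 129.3   0.2  46.2  89.6]
(array([ 33.4,   5.3, -24.8]), array([ 0.002, -0.015, -0.   ])) [  8.6 -29.6 129.3   0.2  46.2  89.6]
```

Request:
{"fn": "step_arm", "kwargs": {
  "targets": [
    [[7, 1, 13, 0, -0.015, 0], [7, 1, 13, 0, -0.015, 0], [7, 1, 13, 0, -0.015, 0]]
  ]
}}

```text
time: 37.25
tool_pos: [549.8, 136.0, 234.3]
tcp_rot: [179.8, -36.4, 9.0]
ft_force: [0.1, -0.1, 0.1]
finger_gap: -0.0
grip_force: 0.0
```

```bash
python3 p.py
```

```text
[ 0.1 -0.1  0.1]
(array([-11. ,  -1.3, -19.9]), array([-0.002,  0.025,  0.   ])) [  8.7 -29.4 126.5   0.   46.5  89.7]
(array([ 15.1,   2.8, -57.6]), array([-0.002,  0.025,  0.   ])) [  8.7 -29.4 126.5   0.   46.5  89.7]
```

Request:
{"fn": "step_arm", "kwargs": {
  "targets": [
    [[0, 0, 0, 0, 0, 0], [0, 0, 0, 0, 0, 0], [0, 0, 0, 0, 0, 0], [0, 0, 0, 0, 0, 0]]
  ]
}}

```text
time: 37.58
tool_pos: [545.8, 135.4, 226.7]
tcp_rot: [179.8, -35.8, 9.0]
ft_force: [0.7, -0.5, 0.4]
finger_gap: 0.2
grip_force: 0.0
```

```bash
python3 p.py
```

```text
[ 0.7 -0.5  0.4]
(array([ -7. ,  -0.7, -12.3]), array([-0.   ,  0.015, -0.   ])) [  8.7 -29.3 127.    0.   46.4  89.7]
(array([ 19. ,   3.3, -50. ]), array([-0.   ,  0.015, -0.   ])) [  8.7 -29.3 127.    0.   46.4  89.7]
```

Request:
{"fn": "step_arm", "kwargs": {
  "targets": [
    [[-7, -1, -12, 0, 0.015, 0], [-7, -1, -12, 0, 0.015, 0], [0, 0, -22, 0, 0.015, 0], [6, 1, -31, 0, 0.015, 0], [11, 2, -38, 0, 0.015, 0], [14, 2, -43, 0, 0.015, 0], [14, 2, -43, 0, 0.015, 0], [14, 2, -43, 0, 0.015, 0]]
  ]
}}

```text
time: 38.25
tool_pos: [559.4, 137.3, 183.1]
tcp_rot: [-180.0, -35.0, 8.9]
ft_force: [1.3, 0.1, 0.5]
finger_gap: 0.1
grip_force: 0.4
```

```bash
python3 p.py
```

```text
[1.3 0.1 0.5]
(array([-20.6,  -2.6,  31.3]), array([ 0.   , -0.001, -0.   ])) [  8.6 -23.1 127.1   0.3  41.1  89.5]
(array([ 5.5,  1.4, -6.3]), array([ 0.   , -0.001, -0.   ])) [  8.6 -23.1 127.1   0.3  41.1  89.5]
```

Request:
{"fn": "step_arm", "kwargs": {
  "targets": [
    [[2, 1, -2, 0, 0, 0], [3, 1, -4, 0, 0, 0], [5, 1, -6, 0, 0, 0], [6, 1, -8, 0, 0, 0], [7, 1, -9, 0, 0, 0], [8, 1, -11, 0, 0, 0], [8, 1, -11, 0, 0, 0]]
  ]
}}

```text
time: 38.83
tool_pos: [568.7, 138.5, 173.7]
tcp_rot: [-180.0, -35.2, 8.9]
ft_force: [1.4, -0.0, 4.7]
finger_gap: 0.1
grip_force: 2.6
```

```bash
python3 p.py
```

```text
[ 1.4 -0.   4.7]
(array([-29.9,  -3.9,  40.7]), array([-0.001,  0.003, -0.   ])) [  8.5 -20.7 126.4   0.3  39.1  89.5]
(array([-3.9,  0.2,  3. ]), array([-0.001,  0.003, -0.   ])) [  8.5 -20.7 126.4   0.3  39.1  89.5]
```

Request:
{"fn": "step_arm", "kwargs": {
  "targets": [
    [[0, 0, -2, 0, 0, 0], [0, 0, -4, 0, 0, 0], [1, 0, -5, 0, 0, 0], [1, 0, -5, 0, 0, 0]]
  ]
}}

```text
time: 39.17
tool_pos: [571.1, 138.7, 170.9]
tcp_rot: [-180.0, -35.4, 8.9]
ft_force: [3.0, 1.1, 10.6]
finger_gap: 0.2
grip_force: 4.5
```

```bash
python3 p.py
```

```text
[ 3.   1.1 10.6]
(array([-32.3,  -4. ,  43.5]), array([-0.001,  0.007,  0.   ])) [  8.5 -20.2 126.4   0.4  38.3  89.4]
(array([-6.2,  0. ,  5.8]), array([-0.001,  0.007,  0.   ])) [  8.5 -20.2 126.4   0.4  38.3  89.4]
```

Request:
{"fn": "step_arm", "kwargs": {
  "targets": [
    [[-23, -4, 33, 0, 0, 0], [-46, -7, 66, 0, 0, 0], [-46, -40, 90, 0, 0, 0], [-46, -80, 110, 0, 0, 0], [-46, -120, 110, 0, 0, 0], [-46, -160, 110, 0, 0, 0], [-46, -200, 110, 0, 0, 0], [-46, -240, 110, 0, 0, 0], [-46, -280, 110, 0, 0, 0], [-46, -280, 110, 0, 0, 0]]
  ]
}}

```text
time: 40.0
tool_pos: [521.4, -148.8, 276.5]
tcp_rot: [179.9, -34.9, 8.5]
ft_force: [0.2, 0.6, -0.1]
finger_gap: -0.1
grip_force: 0.0
```

```bash
python3 - <<'E'
from h import *; from bench import vision,r
b=vision.snapshot("side"); a=vision.snapshot("top"); A,t=rackT(*RACK)
cv2.imwrite("pics/h_s.png",b["img"]);cv2.imwrite("pics/h_t.png",a["img"])
print([m[:4] for m in markers(a,11)])
# rectify plane x_rack=-11 (upper face of markers) seen from top: y from 40..170, z 60..220
for nm,s,xr in(("top",a,-11),("top",a,0),):
  g=s["img"]
  for ys in(-26,26,78,130,-78):
    row=[]
    for z in range(80,216,8):
      p=proj(s,[A@[xr,ys,z]+t])[0]; row.append(int(cv2.getRectSubPix(g,(1,1),tuple(map(float,p)))[0,0,0]))
    print(nm,xr,ys,row)
g=cv2.cvtColor(a["img"],cv2.COLOR_BGR2GRAY)
c=proj(a,[A@[0,130,90]+t,A@[0,130,160]+t,A@[0,78,90]+t,A@[0,78,160]+t]); print(c.round(1))
x0,y0=int(c[:,0].min())-8,int(c[:,1].min())-8
np.set_printoptions(linewidth=250)
print(x0,y0); print(g[y0:y0+46,x0:x0+50])
E
```

```text
Traceback (most recent call last):
  File "h.py", line 26, in markers
    v=[hsv[tuple(np.round(proj(s,[*(ctr+k*d*70),11])[0]*4+1.5).astype(int)[::-1])][2] for k in(1,-1)]
       ~~~^^^^^^^^^^^^^^^^^^^^^^^^^^^^^^^^^^^^^^^^^^^^^^^^^^^^^^^^^^^^^^^^^^^^^^^^
IndexError: index 1618 is out of bounds for axis 0 with size 1600
```

```bash
python3 - <<'E'
from h import *; from bench import vision
a=vision.snapshot("top"); b=vision.snapshot("side"); A,t=rackT(*RACK)
# resample the plane z_rack=160 (flat ends) on a 4 mm grid, rows x_rack -28..28, columns y_rack -50..155
for nm,s in(("top",a),("side",b)):
  g=cv2.cvtColor(s["img"],cv2.COLOR_BGR2GRAY).astype(np.float32)
  xs=np.arange(-28,29,4); ys=np.arange(-46,158,4)
  P=np.array([A@[x,y,160]+t for x in xs for y in ys]); q=proj(s,P).astype(np.float32)
  v=cv2.remap(g,q[:,0].reshape(len(xs),-1),q[:,1].reshape(len(xs),-1),cv2.INTER_LINEAR)
  print(nm,"cols y at -26:5, 26:18, 78:31, 130:44")
  for x,r_ in zip(xs,v): print("%4d"%x," ".join("%2d"%(k/10) for k in r_))
E
```

```text
top cols y at -26:5, 26:18, 78:31, 130:44
 -28 17 18 19 19 19 18 18 18 19 18 15 13 16 19 19 19 19 19 18 18 19 19 18 13 15 19 19 19 19 18 18 18 19 19 19 15 13 16 18 18 18 18 16 16 20 20 20 20 17 17 19
 -24 18 18 19 19 18 18 18 19 19 17 13 12 16 18 19 19 19 19 19 19 19 19 16 12 15 18 18 19 18 18 18 19 19 19 18 13 13 17 18 18 18 18 18 18 20 20 20 20 17 17 18
 -20 18 18 18 18 18 19 18 19 18 16 11 12 16 18 19 19 19 19 19 19 19 18 14 12 15 17 18 18 18 18 19 19 19 19 18 13 14 16 17 17 18 18 18 19 20 20 21 20 17 16 17
 -16 18 18 19 18 18 19 19 19 17 14 11 13 16 18 19 19 19 19 19 19 19 17 12 11 14 15 17 18 18 18 19 19 19 19 17 12 13 15 16 17 17 17 18 19 20 20 20 20 16 15 16
 -12 17 18 18 19 19 19 19 19 16 11 10 13 16 16 17 18 19 19 19 19 19 15 10 10 13 14 14 16 17 19 19 19 19 19 16 10 12 12 13 14 14 15 16 19 20 20 21 19 14 12 12
  -8 13 13 16 18 19 19 20 20 15 10  9 10 11 11 12 15 19 20 20 19 18 14 10  8  9 10 10 10 12 18 20 20 20 20 15  9  8  8  8  8  8  9 13 19 20 20 21 19 12  7  7
  -4  8  9 13 18 19 19 19 19 14  9  8  7  7  7  7 13 19 20 20 19 18 13  9  7  7  7  7  7 11 18 19 20 20 19 14 
[... 3024 characters left out ...]
16 17 19 21 22 22 22 22 22 21 19 19 18 18 18 18 18 17 17 17 17 17 17
  16 22 21 19 18 17 17 18 19 21 21 21 21 20 19 18 17 16 17 17 18 18 18 18 17 16 16 15 15 15 16 17 19 21 22 22 22 21 21 19 17 17 17 17 17 17 16 16 16 16 16 16
  20 22 21 20 19 19 19 19 20 21 22 22 22 22 22 20 20 19 19 19 20 20 21 21 20 20 18 17 16 15 15 17 19 20 21 22 22 22 21 19 18 17 17 16 16 16 16 16 16 16 16 16
  24 22 22 22 21 21 21 21 21 22 22 22 23 23 22 22 22 22 22 22 22 22 22 23 22 22 21 19 16 15 16 18 20 21 21 22 22 22 21 19 18 17 16 16 16 16 16 16 16 16 16 16
  28 22 22 21 21 21 21 21 21 21 22 22 22 22 22 22 22 22 22 22 22 22 22 22 22 22 21 19 17 16 16 18 19 20 21 21 21 21 20 19 18 16 16 16 16 15 15 15 16 16 16 16
```

```bash
python3 - <<'E'
from h import *; from bench import vision,r
a=vision.snapshot("top"); b=vision.snapshot("side"); A,t=rackT(*RACK)
np.set_printoptions(linewidth=250)
for nm,s in(("top",a),("side",b)):
  c=proj(s,[A@[23,130,90]+t,A@[0,130,90]+t,A@[0,130,160]+t,A@[0,78,160]+t]); print(nm,c.round(1).tolist())
g=cv2.cvtColor(a["img"],cv2.COLOR_BGR2GRAY); print("cols 250.. rows 186.."); print(g[186:246,250:284]//10)
g=cv2.cvtColor(b["img"],cv2.COLOR_BGR2GRAY); print("cols 276.. rows 150.."); print(g[150:220,276:322]//10)
print(r.sense()["tool_pos"])
E
```

```text
top [[269.8, 207.6], [268.9, 201.2], [267.9, 210.3], [251.1, 212.0]]
side [[302.5, 195.9], [306.8, 191.3], [297.0, 180.0], [289.5, 174.8]]
cols 250.. rows 186..
[[16 17 17 ...  9  9  8]
 [18 18 17 ...  8  9  9]
 [18 18 18 ...  8  9  9]
 ...
 [11  9  9 ... 21 19 18]
 [13 11 11 ... 12 11 10]
 [18 18 19 ...  7  7  4]]
cols 276.. rows 150..
[[14 14 14 ... 15 15 16]
 [14 14 14 ... 17 17 17]
 [14 14 14 ... 17 17 17]
 ...
 [13 13 13 ... 11 11 11]
 [13 13 13 ... 11 11 12]
 [12 12 12 ... 12 12 12]]
[ 522.61072939 -139.97845028  277.05230642]
```

```bash
python3 - <<'E'
from h import *; from bench import vision,r
a=vision.snapshot("top"); b=vision.snapshot("side")
cv2.imwrite("pics/i_t.png",a["img"]);cv2.imwrite("pics/i_s.png",b["img"])
g=cv2.cvtColor(a["img"],cv2.COLOR_BGR2GRAY); print("top cols 250..283")
for y in range(190,244,2): print(y," ".join("%2d"%(k//10) for k in g[y,250:284]))
g=cv2.cvtColor(b["img"],cv2.COLOR_BGR2GRAY); print("side cols 270..318")
for y in range(160,216,2): print(y," ".join("%2d"%(k//10) for k in g[y,270:318]))
E
```

```text
top cols 250..283
190 19 19 19 19 19 19 19 19 19 19 19 19 20 19 19 19 19 19 20 19 19 19 19 19 19 18 15 11 10  9  8  8  8  9
192 19 19 19 19 19 19 19 19 19 19 19 19 19 19 19 19 19 19 19 19 19 18 19 19 19 18 13 10  9  9  9  8  7  8
194 19 19 19 19 19 19 19 19 19 19 19 19 19 19 19 19 19 19 19 19 19 19 19 19 19 18 15 11 10 11 11  9  8  8
196 19 19 19 19 19 19 18 19 19 19 19 19 19 19 17 17 16 14 12 11 10 11 14 18 19 18 16 11 11 17 20 14  9  8
198 15 15 15 15 16 15 15 18 19 19 19 19 18 16 11  9  6  4  4  4  4  6 11 15 18 19 18 12  9 15 20 16 10  7
200 17 18 19 19 20 19 15 16 17 18 18 18 18 17 13 11 15 17 18 20 20 19 17 17 19 19 19 15 10 13 19 18 11  7
202 18 19 19 19 19 16 13 15 18 18 18 18 18 18 16 15 19 20 20 20 20 19 18 16 18 19 19 16 11 12 18 18 11  7
204 18 19 19 19 19 14 12 15 17 18 18 18 18 18 19 18 20 20 20 21 20 20 17 15 16 18 18 17 13 13 19 20 13  8
206 19 19 19 19 19 14 11 14 15 16 17 17 17 17 18 18 19 20 20 20 21 20 18 13 12 12 13 12 11 12 18 22 16  8
208 19 19 19 20 19 13  9 12 11 11 11 10 10 10  9 13 19 20 20 20 21 20 17 10  6  6  6  7  9 13 17 23 20 11
210 21 21 21 21 19 13 
[... 5242 characters left out ...]
 19 19 19 19 18 17 14 12 11 10 10 10 10  9  9 10 10 10 10 10 11 11 11 11 12 14 16 19 21 21 22 23 22 21 20 19
208 20 22 23 20 16 12 10 10 10 10 11 14 16 17 16 15 14 13 12 11 10 11 11 11 10 10 10 10 10 10 12 13 16 20 21 22 23 23 23 22 20 18 15 13 11 11 13 15
210 13 15 18 21 23 23 20 16 13 12 11 10 10 10 12 13 14 16 16 16 16 17 17 16 15 15 15 17 19 21 22 23 23 22 21 18 15 13 12 11 10 10 10 10 10 10 10 11
212 16 14 13 14 17 21 23 23 21 16 12  9  9  8  9 11 14 17 19 20 21 22 23 23 23 23 22 21 20 18 16 13 12 11 10 10  9 10 10 10 10 10 10 10 10 10  9  9
214 14 13 13 13 13 13 15 19 21 23 22 20 14 12 14 18 21 22 23 24 23 23 21 19 16 14 13 12 12 12 12 11 10 10  9 10 10 10 10 10 10 11 11 11 12 12 11 10
```

```bash
cat > fit2.py <<'E'
from h import *
from scipy.optimize import least_squares
import sys
from bench import vision
a=vision.snapshot("top"); b=vision.snapshot("side"); A,t=rackT(*RACK)
def ends(p,ys=130):   # p: x,z of the tip in the rack frame, pitch (deg, + leans to the robot)
    x,z,ph=p; d=np.array([np.sin(np.radians(ph)),0,np.cos(np.radians(ph))]); n=np.array([-d[2],0,d[0]])
    o=np.array([x,ys,z]); f=lambda s,h:A@(o+d*s+n*h)+t
    return f
for ph in (0,5,10,15,20,25,30,35):
    # place so that barrel start's upper edge projects to top row 199.7
    o=least_squares(lambda v:[proj(a,[ends([v[0],v[1],ph])(45,11)])[0,1]-199.5, proj(a,[ends([v[0],v[1],ph])(150,11)])[0,1]-221.5],[0,45])
    f=ends([*o.x,ph]); print(ph,o.x.round(1),"top flat lo",proj(a,[f(150,-11)]).round(1).tolist(),"side flat hi/lo",proj(b,[f(150,11),f(150,-11)]).round(1).tolist(),"barrel st",proj(b,[f(45,11),f(45,-11)]).round(1).tolist())
E
python3 fit2.py
```

```text
0 [-193.3  500.1] top flat lo [[244.1, 231.7]] side flat hi/lo [[259.4, 34.6], [254.3, 39.5]] barrel st [[278.2, 60.2], [273.3, 65.0]]
5 [-132.3  350.4] top flat lo [[255.1, 229.7]] side flat hi/lo [[269.5, 86.7], [265.0, 92.0]] barrel st [[288.9, 107.2], [284.6, 112.3]]
10 [-74.8 208.8] top flat lo [[262.7, 228.2]] side flat hi/lo [[278.4, 131.9], [274.5, 137.3]] barrel st [[298.1, 147.6], [294.4, 152.8]]
15 [-21.2  76.4] top flat lo [[268.3, 227.0]] side flat hi/lo [[286.1, 170.7], [282.7, 176.1]] barrel st [[306.1, 182.1], [302.9, 187.2]]
20 [ 28.2 -45.8] top flat lo [[272.4, 226.1]] side flat hi/lo [[292.7, 203.8], [289.9, 209.1]] barrel st [[312.8, 211.3], [310.1, 216.4]]
25 [  72.9 -156.9] top flat lo [[275.5, 225.3]] side flat hi/lo [[298.3, 231.7], [296.0, 236.9]] barrel st [[318.5, 235.9], [316.2, 240.8]]
30 [ 112.6 -256.1] top flat lo [[277.9, 224.6]] side flat hi/lo [[303.0, 255.2], [301.1, 260.2]] barrel st [[323.2, 256.4], [321.4, 261.2]]
35 [ 147.  -342.5] top flat lo [[279.8, 224.1]] side flat hi/lo [[307.0, 274.7], [305.5, 279.4]] barrel st [[327.1, 273.3], [325.7, 277.9]]
```

```bash
cat > q.py <<'E'
import sys; from h import *; from bench import r
# args: tipx tipz ph  [back...]: tool poses to grasp/hold the marker in slot 130 at that pose
x,z,ph=map(float,sys.argv[1:4]); s=r.sense(); A,t=rackT(*RACK); S=122; H=8
c,sn=np.cos(np.radians(ph)),np.sin(np.radians(ph))
Rm=R.from_matrix(np.c_[-A@[sn,0,c],-A[:,1],A@[-c,0,sn]])
Rt=Rm*R.from_rotvec([0,-np.radians(TILT),0])*R.from_euler('x',180,degrees=True)
p=A@[x,130,z]+t+Rm.apply([-S-H*np.tan(np.radians(TILT)),0,H])
print(s["ft_force"].round(1),s["tcp_rot"].round(1),Rt.as_euler('xyz',degrees=True).round(1))
for k in map(float,sys.argv[4:]): print(k,(p-k*Rt.as_matrix()[:,2]).round(0),end=" "); rel(p-k*Rt.as_matrix()[:,2],Rt,s)
E
python3 q.py -6 40 16 90 0
```

```text
[-1.1 -0.5  1.1] [180. -35.   9.] [180.   14.    8.9]
90.0 [581. 141. 235.] (array([ 58.5, 281.6, -42.6]), array([-0.133,  0.845, -0.002])) [-35.5 -29.9 121.8  26.5  64.2  38.9]
0.0 [560. 138. 148.] (array([  37. ,  278.3, -129.9]), array([-0.133,  0.845, -0.002])) [-35.5 -29.9 121.8  26.5  64.2  38.9]
```

Request:
{"fn": "step_arm", "kwargs": {
  "targets": [
    [[58, 282, 10, -0.133, 0.845, 0], [58, 282, 10, -0.133, 0.845, 0], [58, 282, 10, -0.133, 0.845, 0], [58, 282, 10, -0.133, 0.845, 0], [58, 282, 10, -0.133, 0.845, 0], [58, 282, 10, -0.133, 0.845, 0], [58, 282, 10, -0.133, 0.845, 0], [58, 282, 10, -0.133, 0.845, 0], [58, 282, -20, -0.133, 0.845, 0], [58, 282, -42, -0.133, 0.845, 0], [58, 282, -42, -0.133, 0.845, 0], [58, 282, -42, -0.133, 0.845, 0]]
  ],
  "fingers": 0
}}

```text
time: 41.5
tool_pos: [579.4, 140.9, 233.9]
tcp_rot: [180.0, 14.2, 9.0]
ft_force: [-0.1, -0.3, 0.2]
finger_gap: 42.6
grip_force: 0.0
```

Request:
{"fn": "step_arm", "kwargs": {
  "targets": [
    [[0, 0, 0, 0, 0, 0], [0, 0, 0, 0, 0, 0], [0, 0, 0, 0, 0, 0]]
  ]
}}

```text
time: 41.75
tool_pos: [581.4, 140.3, 237.9]
tcp_rot: [180.0, 13.8, 8.9]
ft_force: [0.2, -1.0, 0.3]
finger_gap: 42.5
grip_force: 0.0
```

```bash
python3 q.py -6 40 16 90 0
```

```text
[ 0.2 -1.   0.3] [180.   13.8   8.9] [180.   14.    8.9]
90.0 [581. 141. 235.] (array([-0.1,  1.1, -3. ]), array([-0.   ,  0.004,  0.   ])) [ 8.700e+00  2.040e+01  7.290e+01 -1.000e-01  1.005e+02  8.980e+01]
0.0 [560. 138. 148.] (array([-21.6,  -2.3, -90.3]), array([-0.   ,  0.004,  0.   ])) [ 8.700e+00  2.040e+01  7.290e+01 -1.000e-01  1.005e+02  8.980e+01]
```

Descend around the tilted marker, watching the force, then close.

Request:
{"fn": "step_arm", "kwargs": {
  "targets": [
    [[-5, 0, -22, 0, 0, 0], [-10, -1, -44, 0, 0, 0], [-15, -2, -62, 0, 0, 0], [-18, -2, -76, 0, 0, 0], [-21, -2, -89, 0, 0, 0], [-21, -2, -89, 0, 0, 0], [-21, -2, -89, 0, 0, 0]]
  ]
}}

```text
time: 42.33
tool_pos: [559.5, 138.2, 146.7]
tcp_rot: [180.0, 14.0, 8.9]
ft_force: [-0.2, 0.3, 1.1]
finger_gap: 42.3
grip_force: 0.0
```

Request:
{"fn": "step_arm", "kwargs": {
  "targets": [
    [[0, 0, 0, 0, 0, 0], [0, 0, 0, 0, 0, 0], [0, 0, 0, 0, 0, 0], [0, 0, 0, 0, 0, 0], [0, 0, 0, 0, 0, 0]]
  ],
  "fingers": 1,
  "newtons": 70
}}

```text
time: 42.75
tool_pos: [560.5, 138.5, 147.8]
tcp_rot: [180.0, 13.9, 8.9]
ft_force: [0.5, -0.3, 6.0]
finger_gap: 21.0
grip_force: 68.7
```

```bash
python3 q.py -6 40 16 0; python3 q.py -5 55 10 0;python3 q.py -2 60 5 0;python3 q.py 0 62 0 0
```

```text
[ 0.5 -0.3  6. ] [180.   13.9   8.9] [180.   14.    8.9]
0.0 [560. 138. 148.] (array([-0.8, -0.6, -0.2]), array([ 0.   ,  0.002, -0.   ])) [ 8.8 20.8 82.  -0.1 91.1 89.9]
[ 0.5 -0.3  6. ] [180.   13.9   8.9] [180.   20.    8.9]
0.0 [560. 138. 168.] (array([-0.8, -0.6, 20.7]), array([-0.016,  0.106, -0.   ])) [ 8.8 20.8 82.  -0.1 91.1 89.9]
[ 0.5 -0.3  6. ] [180.   13.9   8.9] [180.   25.    8.9]
0.0 [563. 138. 178.] (array([ 2.4, -0.1, 30. ]), array([-0.03 ,  0.192, -0.   ])) [ 8.8 20.8 82.  -0.1 91.1 89.9]
[ 0.5 -0.3  6. ] [180.   13.9   8.9] [180.   30.    8.9]
0.0 [569. 139. 184.] (array([ 8.7,  0.9, 36.6]), array([-0.043,  0.278, -0.   ])) [ 8.8 20.8 82.  -0.1 91.1 89.9]
```

Request:
{"fn": "step_arm", "kwargs": {
  "targets": [
    [[0, 0, 10, -0.008, 0.05, 0], [-1, -1, 21, -0.016, 0.106, 0], [2, 0, 30, -0.03, 0.192, 0], [9, 1, 37, -0.043, 0.278, 0], [9, 1, 37, -0.043, 0.278, 0], [9, 1, 37, -0.043, 0.278, 0], [9, 1, 37, -0.043, 0.278, 0]]
  ]
}}

```text
time: 43.33
tool_pos: [568.4, 139.4, 182.7]
tcp_rot: [-180.0, 30.1, 8.9]
ft_force: [0.2, 0.5, -0.3]
finger_gap: 21.3
grip_force: 68.4
```

```bash
python3 q.py 0 62 0 0; sed -i 's/^piv=.*/piv=s["tool_pos"]+8\/np.cos(np.radians(25))*Rt.as_matrix()[:,2]/; s/^for ph in (-25.*/for ph in ():/; s/gf\[8:24,6:24\].astype(int)/""/; s/^for ph in (-5,0.*/for ph in (-6,-3,0,3,6):/' fit.py; python3 fit.py
python3 - <<'E'
from h import *; from bench import vision
b=vision.snapshot("side"); g=cv2.cvtColor(b["img"],cv2.COLOR_BGR2GRAY)
A,t=rackT(*RACK)
print("expected aligned tip z=62: flat hi/lo, mid, barrel start hi/lo",proj(b,[A@[x,130,z]+t for x,z in((-11,212),(11,212),(0,212),(-11,107),(11,107))]).round(1).tolist())
for y in range(160,200,2): print(y," ".join("%2d"%(k//10) for k in g[y,276:318]))
E
```

```text
[ 0.2  0.5 -0.3] [-180.    30.1    8.9] [180.   30.    8.9]
0.0 [569. 139. 184.] (array([0.8, 0. , 1.7]), array([ 0.   , -0.002, -0.   ])) [ 8.80e+00  3.57e+01  6.23e+01 -1.00e-01  1.12e+02  8.99e+01]
area 14.515625 [ 21.5    18.5     4.5     4.75  116.125]
---
-6 [138.9   0.5] 12.36 flat mid [[291.5, 174.5]] z+ [[293.4, 172.1]]
-3 [139.7   7.7] 12.34 flat mid [[293.1, 173.0]] z+ [[295.1, 170.6]]
0 [138.9  11.9] 12.35 flat mid [[293.9, 172.0]] z+ [[296.0, 169.7]]
3 [135.   11.4] 12.53 flat mid [[293.5, 171.3]] z+ [[295.7, 169.2]]
6 [80.7 -8.8] 12.42 flat mid [[282.4, 164.5]] z+ [[284.7, 162.5]]

expected aligned tip z=62: flat hi/lo, mid, barrel start hi/lo [[291.4, 169.0], [287.1, 173.6], [289.3, 171.3], [306.5, 186.4], [302.4, 190.8]]
160 14 14 14 13 13 13 13 13 13 12 12 12 12 11  9  7  7  7  6  5  5  5  5  5  5  5  5  5  5  5  5  6  7  7  7  8 10 12 12 10  9  9
162 22 20 17 15 14 13 13 13 13 13 13 12 12 11  8  6  6  6  6  5  6  6  5  5  5  5  6  7  6  5  6  6  6  6  6  6  8  9  9  8  9  9
164 23 23 23 21 19 16 15 14 13 13 13 13 13 12 10  9  7  6  5  5  6  6  5  5  5  5  6  6  6  6
[... 1546 characters left out ...]
15 15 15 15 14 11  8  6  8 12 15 17 17 16 15 14 14
190 10 10 11 11 12 12 12 11 11 11 10 10 10 10 10 10 11 13 14 14 14 14 14 14 15 16 16 17 16 13  8  4  4  4  6  9 13 15 16 17 17 17
192 10 10 10 10 10 11 11 11 12 12 12 11 11 10 10 10 10 10 11 12 13 14 14 14 15 15 15 16 16 15 12  9  6  6  9 12 15 16 17 17 17 17
194 11 10 10 10 10 10 10 10 11 11 12 13 12 11 11 10 10 10 10 10 10 11 12 13 14 14 14 15 15 15 15 15 14 14 16 17 17 17 17 17 17 17
196 13 12 11 10 10 10 10 10 10 10 10 11 11 11 11 11 11 10 10 10 10 10 10 10 11 12 13 14 14 15 15 15 17 19 19 19 17 17 17 17 17 17
198 14 15 15 13 12 11 10 10 10 10 10 10 10 10 10 10 11 11 11 11 10 10 10 10 10 10 10 11 12 13 14 16 17 18 17 17 17 17 17 17 17 17
```

```bash
for z in 62 40 20 -2; do python3 q.py 5 $z 0 0 | tail -1; done
```

```text
0.0 [565. 139. 182.] (array([-3.2, -0.6, -2.9]), array([-0.,  0., -0.])) [ 8.800e+00  3.550e+01  6.240e+01 -1.000e-01  1.121e+02  8.990e+01]
0.0 [578. 141. 163.] (array([  9.3,   1.3, -20.9]), array([-0.,  0., -0.])) [ 8.800e+00  3.550e+01  6.240e+01 -1.000e-01  1.121e+02  8.990e+01]
0.0 [589. 143. 147.] (array([ 20.6,   3.1, -37.3]), array([-0.,  0., -0.])) [ 8.800e+00  3.550e+01  6.240e+01 -1.000e-01  1.121e+02  8.990e+01]
0.0 [601. 144. 129.] (array([ 33.1,   5. , -55.3]), array([-0.,  0., -0.])) [ 8.800e+00  3.550e+01  6.240e+01 -1.000e-01  1.121e+02  8.990e+01]
```

Request:
{"fn": "step_arm", "kwargs": {
  "targets": [
    [[-3, -1, -3, 0, 0, 0], [-3, -1, -3, 0, 0, 0], [0, 0, -8, 0, 0, 0], [3, 0, -12, 0, 0, 0], [6, 1, -16, 0, 0, 0], [9, 1, -21, 0, 0, 0], [9, 1, -21, 0, 0, 0]]
  ]
}}

```text
time: 44.02
tool_pos: [578.2, 140.4, 161.0]
tcp_rot: [-180.0, 30.1, 8.9]
ft_force: [5.2, 1.3, 0.3]
finger_gap: 21.0
grip_force: 68.9
```

Request:
{"fn": "step_arm", "kwargs": {
  "targets": [
    [[3, 0, -4, 0, 0, 0], [6, 1, -8, 0, 0, 0], [6, 1, -8, 0, 0, 0]]
  ]
}}

```text
time: 44.27
tool_pos: [580.9, 141.0, 159.8]
tcp_rot: [180.0, 30.6, 8.9]
ft_force: [-23.6, -4.1, 34.0]
finger_gap: 21.4
grip_force: 70.9
```

Request:
{"fn": "step_arm", "kwargs": {
  "targets": [
    [[-4, -1, 6, 0, 0, 0], [-7, -1, 10, 0, 0, 0], [-7, -1, 10, 0, 0, 0]]
  ]
}}

```text
time: 44.52
tool_pos: [576.6, 140.4, 165.0]
tcp_rot: [-180.0, 30.1, 8.9]
ft_force: [1.2, -0.8, -0.2]
finger_gap: 21.2
grip_force: 68.4
```

```bash
python3 q.py 5 40 0 0; python3 q.py 0 40 0 0|tail -1; python3 q.py -4 40 0 0|tail -1
```

```text
[ 1.2 -0.8 -0.2] [-180.    30.1    8.9] [180.   30.    8.9]
0.0 [578. 141. 163.] (array([ 1. ,  0.3, -1.6]), array([ 0.   , -0.001, -0.   ])) [ 8.80e+00  3.78e+01  6.12e+01 -1.00e-01  1.11e+02  8.99e+01]
0.0 [582. 141. 166.] (array([5. , 0.9, 1.3]), array([ 0.   , -0.001, -0.   ])) [ 8.80e+00  3.78e+01  6.12e+01 -1.00e-01  1.11e+02  8.99e+01]
0.0 [585. 142. 169.] (array([8.3, 1.4, 3.6]), array([ 0.   , -0.001, -0.   ])) [ 8.80e+00  3.78e+01  6.12e+01 -1.00e-01  1.11e+02  8.99e+01]
```

Request:
{"fn": "step_arm", "kwargs": {
  "targets": [
    [[3, 0, 1, 0, 0, 0], [5, 1, 1, 0, 0, 0], [5, 1, 1, 0, 0, 0]]
  ]
}}

```text
time: 44.77
tool_pos: [581.9, 141.4, 164.7]
tcp_rot: [-180.0, 30.2, 8.9]
ft_force: [0.4, -0.4, 0.3]
finger_gap: 21.2
grip_force: 68.4
```

Request:
{"fn": "step_arm", "kwargs": {
  "targets": [
    [[2, 0, 1, 0, 0, 0], [3, 1, 2, 0, 0, 0], [3, 1, 2, 0, 0, 0], [3, 1, 2, 0, 0, 0]]
  ]
}}

```text
time: 45.1
tool_pos: [584.3, 142.2, 166.8]
tcp_rot: [180.0, 30.2, 8.9]
ft_force: [-1.0, -1.0, -2.2]
finger_gap: 21.2
grip_force: 68.9
```

Request:
{"fn": "step_arm", "kwargs": {
  "targets": [
    [[1, 0, 1, 0, 0, 0], [2, 0, 2, 0, 0, 0], [2, 0, 2, 0, 0, 0], [2, 0, 2, 0, 0, 0]]
  ]
}}

```text
time: 45.43
tool_pos: [585.7, 142.4, 168.4]
tcp_rot: [-180.0, 30.3, 8.9]
ft_force: [-3.6, -1.0, -8.5]
finger_gap: 21.0
grip_force: 68.9
```

```bash
python3 q.py 0 40 0 0
```

```text
[-3.6 -1.  -8.5] [-180.    30.3    8.9] [180.   30.    8.9]
0.0 [582. 141. 166.] (array([-4. , -1. , -2.1]), array([ 0.   , -0.005, -0.   ])) [  8.8  39.4  58.7  -0.  112.2  89.9]
```

Request:
{"fn": "step_arm", "kwargs": {
  "targets": [
    [[-3, -1, -2, 0, 0, 0], [-5, -1, -3, 0, 0, 0], [-5, -1, -3, 0, 0, 0], [-3, -1, -6, 0, 0, 0], [-1, 0, -9, 0, 0, 0], [1, 0, -12, 0, 0, 0], [1, 0, -12, 0, 0, 0]]
  ]
}}

```text
time: 46.02
tool_pos: [586.0, 142.1, 163.1]
tcp_rot: [180.0, 30.4, 8.9]
ft_force: [-21.1, -4.1, 31.3]
finger_gap: 20.8
grip_force: 72.5
```

```bash
python3 q.py 1 -2 0 0
```

```text
[-21.1  -4.1  31.3] [180.   30.4   8.9] [180.   30.    8.9]
0.0 [605. 145. 131.] (array([ 18.7,   2.9, -31.8]), array([ 0.002, -0.007, -0.   ])) [ 8.800e+00  3.980e+01  5.870e+01 -1.000e-01  1.119e+02  8.990e+01]
```

```bash
cat > tq.py <<'E'
from h import *; from bench import r
s=r.sense(); A,t=rackT(*RACK); F=A.T@s["ft_force"]; T=A.T@s["wrist_torque"]*1000
print("F rack",F.round(1),"T rack Nmm",T.round(0)); p=A.T@(s["tool_pos"]-t); print("tcp in rack",p.round(1))
# line offset if the moment is about the TCP: T = r x F, F ~ axial
print("offset x,y:",(-T[1]/F[2]).round(1),(T[0]/F[2]).round(1))
E
python3 tq.py
```

```text
F rack [-0.4  0.8 38. ] T rack Nmm [  423. -5021.   129.]
tcp in rack [ -9.7 130.  160.6]
offset x,y: 132.1 11.1
```

Request:
{"fn": "step_arm", "kwargs": {
  "targets": [
    [[-3, 0, 4, 0, 0, 0], [-4, 0, 6, 0, 0, 0], [-4, 3, 6, 0, 0, 0], [-4, 3, 6, 0, 0, 0]]
  ]
}}

```text
time: 46.35
tool_pos: [583.8, 145.9, 163.2]
tcp_rot: [-180.0, 30.1, 8.9]
ft_force: [0.9, -0.3, -0.2]
finger_gap: 21.2
grip_force: 70.0
```

Request:
{"fn": "step_arm", "kwargs": {
  "targets": [
    [[2, 0, -3, 0, 0, 0], [4, 1, -6, 0, 0, 0], [6, 1, -9, 0, 0, 0], [6, 1, -9, 0, 0, 0]]
  ]
}}

```text
time: 46.68
tool_pos: [589.4, 146.2, 152.8]
tcp_rot: [-180.0, 30.2, 8.9]
ft_force: [0.0, -1.0, -0.4]
finger_gap: 21.2
grip_force: 70.0
```

```bash
python3 tq.py; python3 q.py 1 -2 0 0
```

```text
F rack [ 0.3  1.  -0.2] T rack Nmm [  5. 275. -26.]
tcp in rack [ -7.1 126.4 149.8]
offset x,y: 1136.6 -21.5
[ 0.  -1.  -0.4] [-180.    30.2    8.9] [180.   30.    8.9]
0.0 [605. 145. 131.] (array([ 15.2,  -1.3, -21.4]), array([ 0.001, -0.004, -0.   ])) [9.100e+00 4.080e+01 5.840e+01 1.000e-01 1.111e+02 9.020e+01]
```

Request:
{"fn": "step_arm", "kwargs": {
  "targets": [
    [[2, 0, -3, 0, 0, 0], [4, 1, -6, 0, 0, 0], [6, 1, -9, 0, 0, 0], [8, 1, -12, 0, 0, 0], [10, 2, -15, 0, 0, 0], [12, 2, -17, 0, 0, 0], [12, 2, -17, 0, 0, 0]]
  ]
}}

```text
time: 47.27
tool_pos: [601.5, 148.3, 136.5]
tcp_rot: [-180.0, 30.2, 8.9]
ft_force: [0.4, -0.1, -0.3]
finger_gap: 21.0
grip_force: 70.0
```

```bash
python3 tq.py; python3 q.py 1 -2 0 0
```

```text
F rack [-0.2  0.1 -0.5] T rack Nmm [ 30. 303.  25.]
tcp in rack [ -7.9 126.2 129.4]
offset x,y: 627.5 -61.8
[ 0.4 -0.1 -0.3] [-180.    30.2    8.9] [180.   30.    8.9]
0.0 [605. 145. 131.] (array([ 3.1, -3.4, -5.2]), array([ 0.   , -0.003, -0.   ])) [9.100e+00 4.350e+01 5.600e+01 1.000e-01 1.106e+02 9.020e+01]
```

Free all the way; push to the floor until the force rises.

Request:
{"fn": "step_arm", "kwargs": {
  "targets": [
    [[1, 0, -2, 0, 0, 0], [2, 0, -4, 0, 0, 0], [4, 1, -5, 0, 0, 0], [5, 1, -7, 0, 0, 0], [5, 1, -7, 0, 0, 0]]
  ]
}}

```text
time: 47.68
tool_pos: [603.6, 148.6, 134.3]
tcp_rot: [180.0, 30.7, 8.9]
ft_force: [-25.5, -5.7, 24.6]
finger_gap: 20.8
grip_force: 71.2
```

```bash
python3 tq.py; python3 q.py 1 -2 0 0|tail -1
```

```text
F rack [ 7.2  1.7 35.1] T rack Nmm [  174. -4649.   382.]
tcp in rack [ -8.3 126.2 126.5]
offset x,y: 132.4 5.0
0.0 [605. 145. 131.] (array([ 1.1, -3.6, -3. ]), array([ 0.002, -0.011, -0.   ])) [9.100e+00 4.450e+01 5.500e+01 1.000e-01 1.111e+02 9.020e+01]
```

Request:
{"fn": "step_arm", "kwargs": {
  "targets": [
    [[0, 0, 0, 0, 0, 0], [0, 0, 0, 0, 0, 0], [0, 0, 0, 0, 0, 0], [0, 0, 0, 0, 0, 0], [13, 2, 23, 0, 0, 0], [27, 4, 46, 0, 0, 0], [40, 6, 69, 0, 0, 0], [40, -20, 100, 0, 0, 0], [20, -60, 120, 0, 0, 0], [0, -100, 120, 0, 0, 0], [0, -140, 120, 0, 0, 0], [0, -180, 120, 0, 0, 0]]
  ],
  "fingers": 0
}}

```text
time: 48.68
tool_pos: [605.8, -26.1, 251.2]
tcp_rot: [180.0, 30.1, 9.0]
ft_force: [-0.1, -0.3, 0.2]
finger_gap: 43.1
grip_force: 0.0
```

```bash
cat > chk.py <<'E'
from h import *; from bench import vision,r
a=vision.snapshot("top"); A,t=rackT(*RACK)
g=cv2.cvtColor(a["img"],cv2.COLOR_BGR2GRAY).astype(np.float32)
xs=np.arange(-28,33,4); ys=np.arange(-46,158,4)
q=proj(a,np.array([A@[x,y,160]+t for x in xs for y in ys])).astype(np.float32)
v=cv2.remap(g,q[:,0].reshape(len(xs),-1),q[:,1].reshape(len(xs),-1),cv2.INTER_LINEAR)
for x,r_ in zip(xs,v): print("%4d"%x," ".join("%2d"%(k/10) for k in r_))
A_=np.radians(90)
h=bailpt(A,t,205,.95); print("handle",h.round(1)); s=r.sense(); print(s["joint_pos"].round(1)); print(go(h+[0,0,70],[180,0,98.9],sense=s))
E
python3 chk.py
```

```text
-28 17 17 18 18 18 17 17 17 17 17 14 12 15 18 18 18 18 18 17 17 17 18 16 12 13 18 18 18 18 17 16 17 18 18 18 14 12 15 17 17 17 17 17 17 17 18 18 14 11 16 18
 -24 16 17 17 17 17 17 17 17 18 16 12 11 15 17 18 18 18 18 18 17 18 18 15 11 14 17 17 17 17 17 17 18 18 18 18 12 12 16 17 17 17 17 18 18 18 18 18 13 13 17 18
 -20 17 17 17 17 18 17 17 17 17 15 10 12 15 17 18 18 18 18 18 18 18 17 13 11 14 15 16 17 17 17 18 18 18 18 17 12 13 15 16 17 16 17 18 18 18 18 18 13 14 16 17
 -16 18 18 18 17 17 18 18 18 17 13 10 12 15 17 18 18 18 18 18 18 18 16 11 10 13 14 15 17 17 17 18 18 18 18 16 11 13 14 15 16 15 17 18 18 18 18 18 12 13 15 15
 -12 17 17 17 17 17 18 18 18 15 11  9 12 15 15 16 17 18 18 18 18 17 14  9  9 12 13 14 15 16 18 18 18 18 18 15 10 11 11 12 13 13 16 19 19 18 18 17 11 11 12 12
  -8 12 13 15 17 18 18 19 19 15 10  8  9 11 10 11 14 18 19 19 18 17 13  9  8  8  9  9  9 11 17 19 19 19 19 14  8  7  7  8  8  9 16 19 20 19 19 17 10  7  8 12
  -4  7  8 12 17 18 18 18 18 13  9  7  7  7  6  6 12 18 19 19 18 17 12  8  6  6  6  6  6 10 16 18 19 19 18 13  7  6  6  6  6  9 16 18 18 18 18 16  8  6  
[... 858 characters left out ...]
6  6  6  7  7  8  8  8  7  7  6  7  6  6  7  7  8  8  9  9  8  7  7  6  6  6  6  8 12 16 18 18
  24  9  9  8  8  9  9  8  8  7  8  7  8  9  9  9  8  8  8  7  7  6  7  8 10 10 10 10  8  8  7  7  6  6  7  8  9 10 11 11 10  8  7  6  6  6  7  9 14 17 18 19
  28 11 11 10 10 11 11 10  9  8  8  9 11 12 12 12 11 11 10  8  7  6  7  9 12 14 14 13 12 10  8  7  7  6  6  9 11 13 14 14 13 11  8  6  6  6  7 11 15 17 18 19
  32 14 14 13 14 13 12 10  9  9  8  9 12 14 14 14 14 13 10  7  7  7  8 10 13 14 15 14 14 12  9  7  7  6  7  9 12 14 14 14 14 12  7  7  6  7  8 12 16 18 19 20
handle [495.8  52.   52.3]
[ -4.4  36.8  53.6  -7.6 118.8  75.2]
(array([-110.2,   86.8, -128.7]), array([ 0.473, -0.342,  1.537]))
```

Request:
{"fn": "step_arm", "kwargs": {
  "targets": [
    [[-110, 40, 0, 0.473, -0.342, 1.537], [-110, 40, 0, 0.473, -0.342, 1.537], [-110, 40, 0, 0.473, -0.342, 1.537], [-110, 40, 0, 0.473, -0.342, 1.537], [-110, 40, 0, 0.473, -0.342, 1.537], [-110, 40, 0, 0.473, -0.342, 1.537], [-110, 40, 0, 0.473, -0.342, 1.537], [-110, 40, 0, 0.473, -0.342, 1.537], [-110, 40, 0, 0.473, -0.342, 1.537], [-110, 40, 0, 0.473, -0.342, 1.537], [-110, 40, 0, 0.473, -0.342, 1.537], [-110, 40, 0, 0.473, -0.342, 1.537]]
  ],
  "fingers": -1
}}

```text
time: 49.73
tool_pos: [496.8, 15.4, 250.6]
tcp_rot: [-177.8, 2.6, 90.3]
ft_force: [-0.5, -1.2, 0.5]
finger_gap: 86.0
grip_force: 0.0
```

Request:
{"fn": "step_arm", "kwargs": {
  "targets": [
    [[0, 0, 0, 0, 0, 0], [0, 0, 0, 0, 0, 0]]
  ]
}}

```text
time: 49.9
tool_pos: [496.5, 14.7, 250.7]
tcp_rot: [-177.7, 2.7, 89.7]
ft_force: [0.8, -0.0, -0.3]
finger_gap: 85.5
grip_force: 0.0
```

```bash
sed -i 's/\.astype(int)\[::-1\])\]\[2\]/.astype(int).clip(0,1590)[::-1])][2]/' h.py; python3 - <<'E'
from h import *; from bench import r,vision
s=r.sense(); print(s["tool_pos"],s["tcp_rot"],go([500,50,125],[180,0,98.9],sense=s))
print([m[:5] for m in markers(vision.snapshot("top"),11) if m[0]<900 and abs(m[1])<800])
E
```

```text
[496.52138112  14.69644083 250.71544647] [-177.69202413    2.71494964   89.71731479] (array([   3.5,   35.3, -125.7]), array([ 0.05 , -0.037,  0.161]))
[(np.float64(528.4), np.float64(372.3), np.float64(-80.5), np.float64(116.0), np.float64(29.0))]
```

Request:
{"fn": "step_arm", "kwargs": {
  "targets": [
    [[3, 35, 0, 0.05, -0.037, 0.161], [3, 35, -30, 0.05, -0.037, 0.161], [3, 35, -70, 0.05, -0.037, 0.161], [3, 35, -110, 0.05, -0.037, 0.161], [3, 35, -150, 0.05, -0.037, 0.161], [3, 35, -180, 0.05, -0.037, 0.161], [3, 35, -195, 0.05, -0.037, 0.161], [3, 35, -195, 0.05, -0.037, 0.161], [3, 35, -195, 0.05, -0.037, 0.161]]
  ]
}}

```text
time: 50.7
tool_pos: [498.9, 50.2, 54.4]
tcp_rot: [-179.8, -0.0, 99.1]
ft_force: [0.9, -0.6, 0.9]
finger_gap: 85.3
grip_force: 0.0
```

Request:
{"fn": "step_arm", "kwargs": {
  "targets": [
    [[0, 0, 0, 0, 0, 0], [0, 0, 0, 0, 0, 0], [0, 0, 0, 0, 0, 0], [0, 0, 0, 0, 0, 0], [0, 0, 0, 0, 0, 0], [0, 0, 0, 0, 0, 0]]
  ],
  "fingers": 1,
  "newtons": 25
}}

```text
time: 51.2
tool_pos: [501.8, 50.2, 56.7]
tcp_rot: [179.7, 0.0, 99.2]
ft_force: [-3.8, -2.0, -0.3]
finger_gap: 14.7
grip_force: 26.4
```

```bash
python3 - <<'E'
from h import *; from bench import r
s=r.sense(); print(s["tool_pos"],s["tcp_rot"],s["ft_force"])
A,t=rackT(*RACK); b0=bailpt(A,t,205,.95)
print([(bailpt(A,t,205,a)-b0).round(0).tolist() for a in np.linspace(.95,-.02,25)[1:]])
E
```

```text
[501.83791902  50.17154245  56.72783939] [1.79681262e+02 1.06098236e-02 9.91519810e+01] [-3.84344805 -2.01126887 -0.2854894 ]
[[0.0, 0.0, 7.0], [1.0, 0.0, 14.0], [1.0, 0.0, 21.0], [2.0, 0.0, 27.0], [4.0, 1.0, 34.0], [5.0, 1.0, 41.0], [7.0, 1.0, 47.0], [9.0, 1.0, 54.0], [12.0, 2.0, 60.0], [14.0, 2.0, 67.0], [17.0, 3.0, 73.0], [20.0, 3.0, 79.0], [23.0, 4.0, 85.0], [27.0, 4.0, 91.0], [31.0, 5.0, 97.0], [35.0, 5.0, 102.0], [39.0, 6.0, 107.0], [44.0, 7.0, 113.0], [48.0, 8.0, 118.0], [53.0, 8.0, 122.0], [58.0, 9.0, 127.0], [63.0, 10.0, 131.0], [69.0, 11.0, 136.0], [74.0, 12.0, 139.0]]
```

Request:
{"fn": "step_arm", "kwargs": {
  "targets": [
    [[0, 0, 7, 0, 0, 0], [1, 0, 14, 0, 0, 0], [1, 0, 21, 0, 0, 0], [2, 0, 27, 0, 0, 0], [4, 1, 34, 0, 0, 0], [5, 1, 41, 0, 0, 0], [7, 1, 47, 0, 0, 0], [9, 1, 54, 0, 0, 0], [12, 2, 60, 0, 0, 0], [14, 2, 67, 0, 0, 0], [17, 3, 73, 0, 0, 0], [20, 3, 79, 0, 0, 0]]
  ]
}}

```text
time: 52.2
tool_pos: [521.7, 53.6, 134.8]
tcp_rot: [179.7, -0.0, 99.2]
ft_force: [15.3, 5.9, -12.9]
finger_gap: 15.0
grip_force: 26.5
```

Request:
{"fn": "step_arm", "kwargs": {
  "targets": [
    [[3, 1, 6, 0, 0, 0], [7, 1, 12, 0, 0, 0], [11, 2, 18, 0, 0, 0], [15, 2, 23, 0, 0, 0], [19, 3, 28, 0, 0, 0], [24, 4, 34, 0, 0, 0], [28, 5, 39, 0, 0, 0], [33, 5, 43, 0, 0, 0], [38, 6, 48, 0, 0, 0], [43, 7, 52, 0, 0, 0], [49, 8, 57, 0, 0, 0], [52, 9, 59, 0, 0, 0]]
  ]
}}

```text
time: 53.2
tool_pos: [571.5, 62.1, 194.8]
tcp_rot: [-179.9, -0.0, 99.2]
ft_force: [-10.8, -0.8, 6.6]
finger_gap: 15.1
grip_force: 26.3
```

```bash
cat > ba.py <<'E'
from h import *; from bench import r
s=r.sense(); A,t=rackT(*RACK); p=A.T@(s["tool_pos"]+3*R.from_euler('xyz',s["tcp_rot"],degrees=True).as_matrix()[:,2]-t)-[0,0,30]
print("bail angle",np.arctan2(p[0],p[2]),"radius",np.hypot(p[0],p[2]),p,s["ft_force"].round(1),s["tool_pos"])
E
python3 ba.py
```

```text
bail angle -0.025386771554355436 radius 169.4059679439923 [ -4.30020867 206.77822371 169.3513808 ] [-10.8  -0.8   6.6] [571.50773338  62.06625617 194.76558752]
```

Request:
{"fn": "step_arm", "kwargs": {
  "targets": [
    [[3, 0, 2, 0, 0, 0], [4, 1, 3, 0, 0, 0], [4, 1, 3, 0, 0, 0]]
  ]
}}

```text
time: 53.45
tool_pos: [573.5, 62.4, 196.3]
tcp_rot: [-179.7, 0.0, 99.2]
ft_force: [-13.4, -1.5, 5.4]
finger_gap: 15.1
grip_force: 26.2
```

```bash
python3 ba.py
```

```text
bail angle -0.04055211048968671 radius 169.62095038046465 [ -6.87660243 206.75418479 169.4815009 ] [-13.4  -1.5   5.4] [573.52931621  62.4086276  196.34988363]
```

Request:
{"fn": "step_arm", "kwargs": {
  "targets": [
    [[0, 0, 0, 0, 0, 0], [0, 0, 0, 0, 0, 0], [0, 0, 0, 0, 0, 0], [0, 0, 0, 0, 0, 0], [0, 0, 0, 0, 0, 0], [0, 0, 40, 0, 0, 0], [0, 0, 80, 0, 0, 0], [0, -40, 110, 0, 0, 0], [0, -80, 110, 0, 0, 0], [0, -120, 110, 0, 0, 0], [0, -160, 110, 0, 0, 0], [0, -200, 110, 0, 0, 0]]
  ],
  "fingers": -1
}}

```text
time: 54.45
tool_pos: [575.6, -138.6, 307.2]
tcp_rot: [179.9, 0.0, 99.2]
ft_force: [1.0, -0.1, 0.1]
finger_gap: 85.4
grip_force: 0.0
```

```bash
python3 - <<'E'
from h import *; from bench import r,vision
a=vision.snapshot("top"); A,t=rackT(*RACK)
g=cv2.cvtColor(a["img"],cv2.COLOR_BGR2GRAY)
# handle: darkest place along the arc at y=205, crossbar brightness at y=-100
for ang in np.arange(-.15,.3,.03):
    p=[cv2.getRectSubPix(g,(2,2),tuple(map(float,proj(a,[bailpt(A,t,y,ang)])[0]))).mean() for y in(195,205,215,-150,0,156)]
    print(round(ang,2),np.round(p))
print(r.sense()["tool_pos"])
E
```

```text
-0.15 [ 72.  83.  84. 156.  96.  83.]
-0.12 [ 74.  80.  81. 140.  87.  62.]
-0.09 [ 70.  72.  72. 104.  89.  70.]
-0.06 [ 50.  50.  50.  90. 107. 129.]
-0.03 [ 50.  49.  50. 145. 173. 208.]
0.0 [ 39.  40.  42. 198. 184. 152.]
0.03 [ 62.  58.  66. 148. 112. 117.]
0.06 [ 80.  72.  83.  90.  88. 141.]
0.09 [ 76.  70.  76.  78.  94. 142.]
0.12 [ 72.  68.  67.  82.  98. 130.]
0.15 [ 70.  66.  64.  84.  98. 126.]
0.18 [ 66.  65.  63.  85.  97. 112.]
0.21 [71. 68. 67. 85. 79. 75.]
0.24 [77. 74. 74. 85. 61. 61.]
0.27 [77. 78. 80. 84. 64. 63.]
[ 574.77332867 -146.33343136  306.52931654]
```

The image shows the bail at about −0.01 rad, so it is shut, and the robot is clear.

```bash
python3 -c "
from bench import r
print(r.hand_in())"
```

```text
the job is handed in; nothing more can be done
None
```

The job is handed in: all four markers found on the table are seated cap-down in the stand and the bail is shut over them, by my own camera and force checks; the hand-in gave no verdict, and I did not re-check the card box and spectacle case, which the arm was never meant to touch.

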